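# Prove the tray switch of a bottle reader, then load a bottle and run it in

### The arm

A 6-joint arm with a two-finger parallel gripper is mounted at the origin on a cart in front of the work surface, level with it; the furniture and walls round the work are solid. World frame = base frame: x ahead of the robot, y to its left, z up, the work surface at z = 0. Lengths are in m, angles in rad, forces in N, time in s.
With the tool pointing down it reaches from about 0.4 to 0.825 m from the base axis. Payload 7 kg.
Tool frame: the origin (TCP) lies midway between the tips of the shut fingers; the grasp point (between the pads) lies 19 mm behind it; z points along the fingers, y is the line along which they close (so a half turn about z gives the same grasp; the last joint's range is limited). The gripper opens to 88 mm and grips with 3 to 60 N. Pads are 19 mm wide; open, the fingers measure 130 mm over their backs; the gripper's body (78 mm by 193 mm) begins 47 mm behind the grasp point.
Start: joints at [1.424, 0.359, 0.012, 0, -1.224, -0.288], TCP at [0.284, 0.612, 0.227] pointing down, gripper open.
Joint ranges: [-3.07, 3.07], [-1.43, 2.12], [-1.02, 1.25], [-3.03, 1.67], [-3.05, -0], [-3.03, 3.03]. Speed limits (rad/s): [2.39, 2.39, 3.01, 3.14, 3.14, 3.14].

### API

Orientations are given as [roll, pitch, yaw] about the fixed x, y, z axes, in that order (R = Rz(yaw) Ry(pitch) Rx(roll)).
In Python, from station import arm, grab_frame, camera_params, spot_in gives the robot as it stands.
- The arm moves only by the shell command python3 -m jog 'ROWS' [FORCE]. ROWS is JSON, a list that holds one entry, the list of rows, each a list of 7 numbers: the shift along the tool's x, y, z in mm, then the turn, a rotation vector about the tool's x, y, z in rad, then the finger opening in mm, from 0 to 87.6. In form: [[[x, y, z, wx, wy, wz, fingers], ...]]. A call has 1 to 20 rows; each row is the pose to reach, as a shift and turn from the pose commanded when the call began, along the tool's axes at that moment; what a row does not reach only later rows make up. A row lasts 1/8 s, in which the tool goes at most 62.5 mm and 10.7 degrees, less where a joint would pass 70% of its speed; a pose out of reach is approached as far as the arm can. A call with a gripper value outside its range is refused whole. The fingers move at their own pace and stop on an object; FORCE is the grip in N (left out, the last holds). Time passes only in rows, so rows that repeat a pose let the fingers close. It gives the time, the measured TCP pose, the force, the opening and the grip force at its end, in the units of the state.
- arm.get_state(): the state, without advancing time (a new reading comes with each control period).
- grab_frame(name): name is "scene" or "top"; returns (picture, depth): 384x512x3 uint8, blue, green, red; 384x512 float32, m along the optical axis (not along the pixel's ray), 0 where there is no reading.
- camera_params(name): a dict with "mtx" (3x3 intrinsics, pixels), "R" (3x3) and "t" (3): a world point X has camera coordinates R X + t. Camera axes: x right, y down, z forward; pixel columns grow to the right and rows downward; lengths in m; the calibration is good to about 2 mm. A picture is of the moment at which its call begins. camera_params takes no time and is no camera call.
- arm.job_done(): hands the job in; it is judged then, once.
Trained networks look in the newest picture that a camera, given by its name, has taken for a name from the list of things; names that differ only in an ending like _2 or _b are one class to them, and where a whole thing is asked for, a point or a joint stands for the part that bears it (a point fixed in the world has none). Each returns a list of dicts, best first, with "confidence" (0 to 1); they miss things now and then, are a little off and sometimes report something else, mostly with a low value. They report only what shows in the picture. A call takes as long as a camera call.
- spot_in(query, camera): "uv" ([column, row] in pixels, amid what is visible of it).
The state is a dict: "t": time; "q": joint angles; "qd": joint speeds; "joint_efforts": joint torques, N m; "eef_pos": TCP position; "ee_rot": TCP orientation; "force": force on the tool from outside, world axes, zero at the start; "moment": the same for the moment, N m; "width": finger opening in m; "gripper_force": force on a finger pad.
Only numpy, scipy, OpenCV 4.12 (cv2) and the standard library are available. Lean on these libraries where they do the work, as an engineer would, in place of code of your own. Each camera call takes 0.05 s, during which the arm holds its last target. There are 200 camera calls.

### The job

Before a sample goes into the bottle reader, prove its tray limit switch by hand: with the tray still pulled out, press the roller arm under the head down gently until the switch clicks, without forcing it down onto its stop, and let it spring back up. Then stand the tall culture bottle upright inside the rim of the pulled-out tray and let go of it, and finally push the tray fully home under the head, so that the tray itself holds the roller arm down and the bottle still stands on it. Leave the other things on the bench where they are.

Things in the scene. Friction and masses are not known exactly. Their poses are not given: they have to be found in the camera images.
- reader: bottle reader, fixed: white base plate 268 x 186 mm (top 14 mm above the desk), column at its back (x 82 to 118 mm), box-shaped head overhanging the base. Origin on the desk where the tray's centre line passes under the head's front edge; x = direction in which the tray goes in (away from the operator), y left, z up.
- head_edge (a point): middle of the lower front edge of the white head, 185 mm above the desk. From here the head spans 0 to 118 mm along the reader's x, -86 to +86 mm along y and 54 mm up. The roller lies 28 mm behind this edge and well below, so a gripper pointing straight down cannot get at it: lean the tool 30 to 45 degrees, fingers pointing down and away along +x.
- switch_arm (a joint): angle of the limit switch's roller arm (rad): 0 = up, at rest; grows as the roller is pressed down. It has clicked at 0.26 (roller 15 mm below rest); 0.55 counts as forced onto its stop (roller 32 mm below rest). Sprung back up; pressing takes about 2.5 to 5 N at the roller, dropping a little as it clicks. The tray, when home, holds it at about 0.36.
- roller (a point): centre of the black roller (19 mm diameter, 16 mm wide, axle along the reader's y) on the end of the 60 mm steel arm of the limit switch, under the head, left of the tray; at rest 58 mm above the desk and 62 mm left of the tray's centre line. The arm points to the operator, rising 12 degrees at rest, from a shaft 59 mm behind the roller on a grey switch body (78 mm high).
- tray (a joint): how far the tray is pushed in (m): 0 = out, 0.145 = home against its stop. Slides along the reader's +x with about 1 N of friction and stays where it is left. Its trip strip meets the roller at about 0.10 m, the push then rises to about 5 N; from about 0.135 m the flat of the strip holds the roller down.
- tray_floor (a point): middle of the tray's floor, 26 mm above the desk; axes as the reader. The floor inside is 88 x 88 mm, the rim round it 12 mm high. Along the tray's left side runs the steel trip strip (y 49 to 72 mm, rising to 50 mm above the floor at its far end).
- tray_pull (a point): middle of the top edge of the black upright plate at the front of the tray, by which it is pushed: 12 mm thick along x, 66 mm wide along y, top 76 mm and underside 21 mm above the desk, 75 mm in front of tray_floor. With the tray home it still stands 45 mm in front of the head's front edge.
- bottle: the tall culture bottle: dark glass, screw cap, 44 mm diameter up to 82 mm, cap 30 mm diameter up to 105 mm high, about 0.14 kg; the only tall bottle standing on the bench to the right of the reader. Origin at the centre of its underside, z up its axis.
- sample_cup_3: bystander, screw-lid sample cup, 64 mm diameter, 62 mm high; origin at its underside
- sample_cup_4: bystander, like the other sample cup
- vial_0: bystander, small capped vial, 25 mm diameter, 62 mm high; origin at its underside
- vial_1: bystander, like vial_0
- vial_2: bystander, like vial_0
- timer: bystander, lab timer lying on its back left of the reader, 60 x 64 x 19 mm; origin at its underside
- dish_a: bystander, lower culture dish of a stack of two, 91 mm diameter, each 15 mm high; origin at its underside
- dish_b: bystander, upper culture dish of the stack of two; origin at its underside
- marker: bystander, black marker pen lying left of the reader's front, 14 x 138 x 16 mm; origin at its underside

How it is judged:
On the way, in this order (a step that is already met when the one before it is completed fails the run):
1. the roller arm is pressed by hand past its click, with the tray still pulled out (value of joint switch_arm above 0.26 rad and value of joint tray below 0.04 m), for 0.05 s.
2. the roller arm is let go and has sprung back up, with the tray still pulled out (value of joint switch_arm below 0.06 rad and value of joint tray below 0.04 m), for 0.1 s.
3. the bottle stands upright inside the rim of the pulled-out tray, let go (x of bottle in the frame of tray_floor between -0.03 and 0.03 m and y of bottle in the frame of tray_floor between -0.03 and 0.03 m and z of bottle in the frame of tray_floor below 0.006 m and angle between bottle's own z axis and vertical below 0.1 rad and contact force between the fingers and bottle below 0.05 N and value of joint tray below 0.05 m), for 0.2 s.
At the end, for the whole second after the job is handed in: The tray is home (within 7 mm of its stop) and its trip strip holds the roller arm past its click (0.26 rad); the bottle stands still and upright (within about 6 degrees) on the tray's floor inside the rim (value of joint tray above 0.138 m and value of joint switch_arm above 0.26 rad and x of bottle in the frame of tray_floor between -0.03 and 0.03 m and y of bottle in the frame of tray_floor between -0.03 and 0.03 m and z of bottle in the frame of tray_floor between -0.006 and 0.006 m and angle between bottle's own z axis and vertical below 0.1 rad and linear speed of bottle below 0.02 m/s); the robot touches nothing.
It fails at once if the roller arm is forced down onto its stop (value of joint switch_arm above 0.55 rad).
It fails at once if the bottle is tipped over (angle between bottle's own z axis and vertical above 0.7 rad).
It fails at once if a bystander is shoved away (distance of any of sample_cup_3, sample_cup_4, vial_0, vial_1, vial_2, timer, dish_a, dish_b, marker from where it was at the start of the episode above 0.03 m).
It also fails if it takes over 61 s, if anything falls off the work surface, if the arm or the gripper's body presses on something with over 40 N, if the wrist force passes 120 N, or if a joint passes its speed limit or range.

## Working session

There is one attempt and no reset: what is moved stays moved. The work goes in short steps, Python scripts to look and compute and a shell command to move; the robot and the scene stay as the last step left them, time stands still between calls to the robot, and variables do not carry over. Pictures are saved under pics/ and viewed, at most 13 in all, crops included, and the job is handed in when it is done.

```bash
ls; mkdir -p pics; cat > h.py <<'E'
import numpy as np, cv2
from station import arm, grab_frame, camera_params, spot_in
from scipy.spatial.transform import Rotation as Ro
def back(cam,u,v,d):
    c=camera_params(cam); r=np.linalg.inv(c["mtx"])@np.array([u,v,1])*d
    return np.array(c["R"]).T@(r-np.array(c["t"]))
def atz(cam,u,v,z):
    c=camera_params(cam);R=np.array(c["R"]);C=-R.T@np.array(c["t"])
    r=R.T@np.linalg.inv(c["mtx"])@np.array([u,v,1]); return C+r*(z-C[2])/r[2]
def proj(cam,X):
    c=camera_params(cam); p=np.array(c["mtx"])@(np.array(c["R"])@X+np.array(c["t"])); return p[:2]/p[2]
def cloud(cam,d):
    c=camera_params(cam); v,u=np.mgrid[:d.shape[0],:d.shape[1]]
    r=np.stack([u,v,np.ones_like(u)],-1)@np.linalg.inv(c["mtx"]).T*d[...,None]
    return (r-np.array(c["t"]))@np.array(c["R"])
E
python3 - <<'E'
from h import *
for n in ["scene","top"]:
    im,d=grab_frame(n); cv2.imwrite(f"pics/{n}0.png",im); np.save(f"{n}0.npy",d)
    for q in ["bottle","head_edge","roller","tray_floor","tray_pull","reader"]:
        try:
            for r in spot_in(q,n)[:2]:
                u,v=r["uv"]; dd=d[int(v),int(u)]; print(n,q,np.round(r["uv"]),round(r["confidence"],2),back(n,u,v,dd).round(3) if dd>0 else None)
        except Exception as e: print(n,q,e)
s=arm.get_state(); print(s["t"],s["eef_pos"],s["ee_rot"])
E
```

```text
pics
scene bottle [298. 240.] 0.73 [ 0.548 -0.283  0.064]
scene bottle [349. 266.] 0.17 [ 0.635 -0.399  0.015]
scene head_edge [278. 195.] 0.93 [0.714 0.102 0.017]
scene roller [276. 188.] 0.54 [0.703 0.098 0.05 ]
scene roller [244. 261.] 0.52 [ 0.377 -0.293  0.055]
scene tray_floor [233. 208.] 0.96 [0.519 0.075 0.024]
scene tray_pull [236. 208.] 0.85 [0.525 0.066 0.026]
scene reader [276. 192.] 0.75 [ 0.749  0.173 -0.003]
top bottle [300. 186.] 0.49 [ 0.559 -0.258  0.108]
top bottle [211. 198.] 0.29 [0.533 0.058 0.026]
top head_edge [206. 165.] 0.85 [0.653 0.076 0.015]
top tray_floor [207. 200.] 0.66 [0.524 0.071 0.031]
top tray_pull [210. 198.] 0.58 [0.531 0.06  0.027]
top tray_pull [206. 162.] 0.15 [0.664 0.074 0.015]
top reader [206. 163.] 0.64 [0.661 0.076 0.014]
0.7 [0.28432432 0.61215701 0.22657301] [-3.14158553e+00 -9.25851179e-07 -4.34810678e-01]
```

View pics/scene0.png

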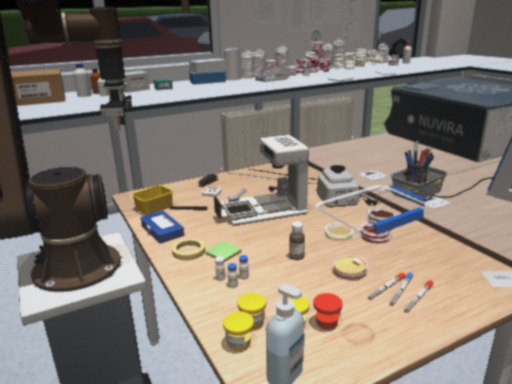

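View pics/top0.png

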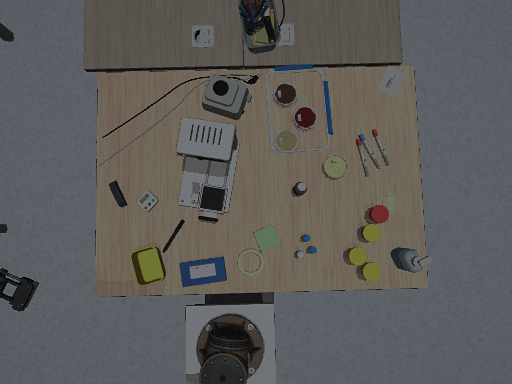

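The scene picture shows the reader in the middle (head ~(285,150), tray ~(240,208)) and the dark bottle at (298,240). In the top view the reader is at (206,160), slightly turned, with the black tray floor at (212,198) and the bottle at (300,187).

```bash
python3 - <<'E'
from h import *
d=np.load("top0.npy"); P=cloud("top",d)
m=(d>0)&(P[...,2]>.225)&(P[...,2]<.255)&(P[...,0]>.5)&(P[...,0]<1)&(abs(P[...,1])<.3)
X=P[m][:,:2].astype(np.float32); print(m.sum(),np.median(P[m][:,2]),cv2.minAreaRect(X*1000), X.mean(0))
m=(d>0)&(P[...,2]>.007)&(P[...,2]<.04)&(P[...,0]>.4)&(P[...,0]<.75)&(P[...,1]>-.05)&(P[...,1]<.2)
n,l,s,c=cv2.connectedComponentsWithStats(m.astype(np.uint8))
k=1+np.argmax(s[1:,4]); print(s[k],cv2.minAreaRect((P[l==k][:,:2]*1000).astype(np.float32)))
# bottle
for n in ["top","scene"]:
    dd=np.load(n+"0.npy"); Q=cloud(n,dd)
    m=(dd>0)&(np.hypot(Q[...,0]-.555,Q[...,1]+.262)<.05)&(Q[...,2]>.02)
    q=Q[m]; print(n,m.sum(),q.min(0),q.max(0),np.median(q[q[:,2]>.085],0))
im=cv2.imread("pics/top0.png")[100:235,160:320]; a=cv2.resize(im,None,fx=4.5,fy=4.4,interpolation=cv2.INTER_CUBIC); cv2.imwrite("pics/tc.png",a)
im=cv2.imread("pics/scene0.png")[125:265,195:355]; a=cv2.resize(im,None,fx=4.5,fy=4.2,interpolation=cv2.INTER_CUBIC); cv2.imwrite("pics/sc.png",a)
E
```

```text
2074 0.2395861718576692 ((698.5116577148438, 47.85258865356445), (172.1251678466797, 121.00773620605469), 79.68388366699219) [0.6966007  0.04654483]
[ 177  141   63   78 2521] ((613.4998779296875, 67.97747802734375), (190.75494384765625, 294.87677001953125), 78.57328033447266)
top 138 [ 0.53387698 -0.28151023  0.02317175] [ 0.57602401 -0.23974598  0.11321991] [ 0.55692989 -0.26064991  0.10555496]
scene 434 [ 0.53330437 -0.29034631  0.02031156] [ 0.57396822 -0.25248854  0.10498905] [ 0.55296209 -0.27221869  0.10012704]
```

View pics/tc.png

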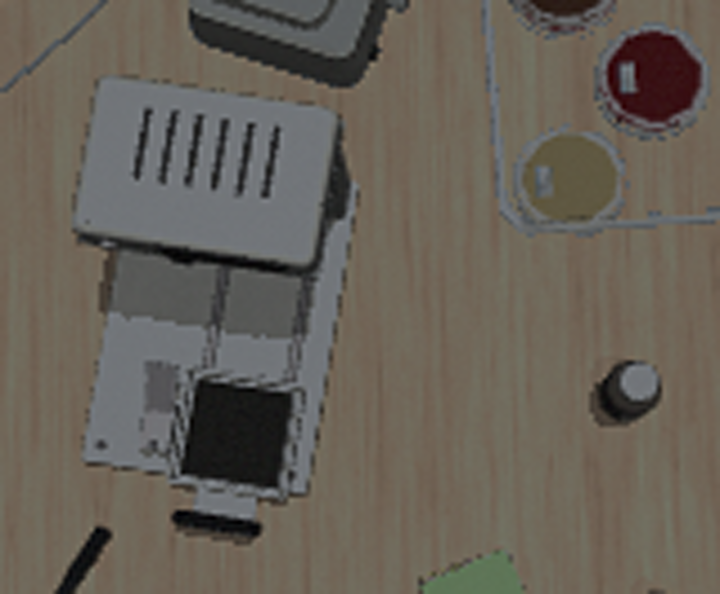

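View pics/sc.png

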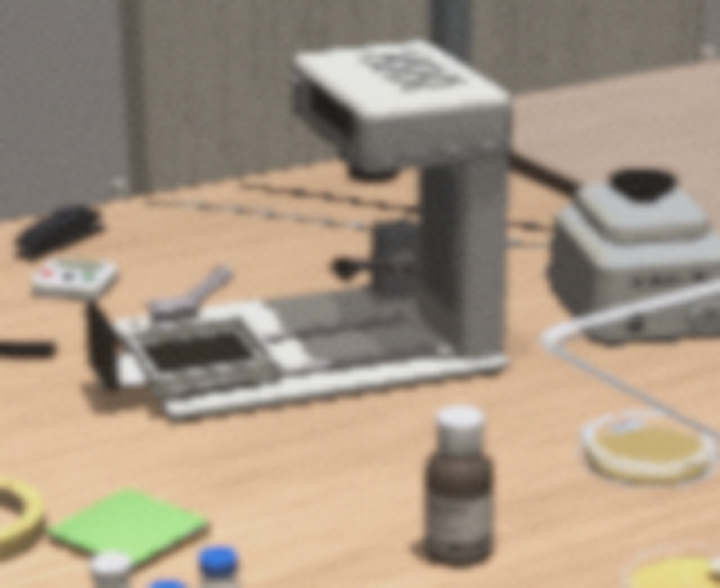

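The crops show the tray's black floor at top-crop (237,432), the pull plate at (217,525), the roller at scene-crop (348,266) and the bottle at scene-crop (460,485). The tray doesn't look centred under the head, so I'll measure its line separately.

```bash
python3 - <<'E'
from h import *
im=cv2.imread("pics/top0.png"); d=np.load("top0.npy"); P=cloud("top",d)
g=im.max(2)
m=np.zeros_like(g); m[175:225,190:235]=(g[175:225,190:235]<45)
n,l,s,c=cv2.connectedComponentsWithStats(m)
for k in range(1,n):
    if s[k,4]>30:
        z=np.median(P[l==k][:,2]); uv=np.argwhere(l==k)[:,::-1].astype(float)
        W=np.array([atz("top",u,v,.076 if s[k,4]<150 else .026) for u,v in uv])[:,:2]
        r=cv2.minAreaRect((W*1000).astype(np.float32)); print(s[k],"z",z,r,W.mean(0),"raw",P[l==k].mean(0))
sc=cv2.imread("pics/scene0.png"); 
# scene: points on the black
ds=np.load("scene0.npy"); Q=cloud("scene",ds)
for (u,v) in [(194+244/4.5,125+355/4.2),(195+200/4.5,125+352/4.2),(195+345/4.5,125+266/4.2),(195+100/4.5,125+345/4.2)]:
    print(u,v,Q[int(round(v)),int(round(u))])
# head in scene: top plane
m=(ds>0)&(abs(Q[...,2]-.239)<.006)&(Q[...,0]>.55)&(Q[...,0]<.85)&(abs(Q[...,1]-.04)<.15)
print(m.sum(),cv2.minAreaRect((Q[m][:,:2]*1000).astype(np.float32)))
E
```

```text
[200 186  25  25 478] z 0.027832026010208868 ((530.0918579101562, 53.98972702026367), (79.13892364501953, 79.35002136230469), 79.5304183959961) [0.52997388 0.05408032] raw [0.52982534 0.05386604 0.02771917]
[198 216  20   6  68] z 0.07549346161942064 ((455.3769226074219, 64.94627380371094), (67.42242431640625, 11.939421653747559), 79.08804321289062) [0.45552083 0.06477803] raw [0.45562284 0.06521656 0.0727082 ]
248.22222222222223 209.52380952380952 [0.55824059 0.03928749 0.02092057]
239.44444444444446 208.8095238095238 [0.53368096 0.05857035 0.02288409]
271.6666666666667 188.33333333333331 [0.67629675 0.07957477 0.06206872]
217.22222222222223 207.14285714285714 [0.44803734 0.04420987 0.05684252]
507 ((699.11083984375, 40.4862060546875), (168.25796508789062, 116.70292663574219), 78.81868743896484)
```

```bash
cat >> h.py <<'E'
YAW=-0.182; ex=np.array([np.cos(YAW),np.sin(YAW),0]); ey=np.array([-ex[1],ex[0],0]); uz=np.array([0,0,1.])
O=np.array([.530,.054,0])+.115*ex
def rd(x,y,z): return O+(x*ex+y*ey+z*uz)/1000   # reader mm -> world m
def tilt(deg,yaw=YAW):
    a=np.radians(deg); e=np.array([np.cos(yaw),np.sin(yaw),0]); z=np.sin(a)*e-np.cos(a)*uz; x=np.cos(a)*e+np.sin(a)*uz
    return np.stack([x,np.cross(z,x),z],1)
def plan(*T):
    s=arm.get_state(); p=np.array(s["eef_pos"]); R=Ro.from_euler("xyz",s["ee_rot"]).as_matrix()
    print("t",round(s["t"],2),"tcp rd",(np.array([ex,ey,uz])@(p-O)*1000).round(1),"F",np.round(s["force"],1),"w",round(s["width"],3))
    for q,Rt in T: print((R.T@(q-p)*1000).round(1),Ro.from_matrix(R.T@Rt).as_rotvec().round(3))
E
python3 - <<'E'
from h import *
print(O); R=tilt(45)
plan((rd(-51,62,169),R),(rd(34,62,84),R),(rd(34,62,53),R))
E
```

```text
[0.64310062 0.03318536 0.        ]
t 0.7 tcp rd [-457.6  504.5  226.6] F [-1.  -0.   0.8] w 0.088
[504.4 326.7  57.6] [ 0.099  0.781 -0.24 ]
[586.7 305.4 142.6] [ 0.099  0.781 -0.24 ]
[586.7 305.4 173.6] [ 0.099  0.781 -0.24 ]
```

```bash
python3 -m jog '[[[40,26,0,0.01,0.08,-0.02,0],[85,55,0,0.02,0.16,-0.05,0],[130,84,0,0.03,0.24,-0.07,0],[175,113,0,0.04,0.32,-0.1,0],[220,143,0,0.05,0.4,-0.12,0],[265,172,5,0.06,0.48,-0.15,0],[310,201,10,0.07,0.56,-0.17,0],[355,230,20,0.08,0.64,-0.2,0],[400,260,30,0.09,0.72,-0.22,0],[440,285,40,0.1,0.78,-0.24,0],[475,308,50,0.1,0.781,-0.24,0],[504,327,58,0.1,0.781,-0.24,0],[504,327,58,0.1,0.781,-0.24,0],[504,327,58,0.1,0.781,-0.24,0]]]'
python3 - <<'E'
from h import *
R=tilt(45)
plan((rd(-51,62,169),R),(rd(34,62,84),R),(rd(34,62,53),R))
im,d=grab_frame("scene"); cv2.imwrite("pics/s1.png",cv2.resize(im[90:270,180:380],None,fx=3.5,fy=3.3,interpolation=cv2.INTER_CUBIC))
E
```

```text
t: 2.45
eef_pos: [0.6035, 0.1241, 0.2174]
ee_rot: [3.094, -0.712, -0.185]
force: [0.5, -0.3, -0.0]
width: 0.0002
gripper_force: 0.0
t 2.45 tcp rd [-55.4  82.2 217.4] F [ 0.5 -0.3 -0. ] w 0.0
[-28.2  18.3  40.4] [ 0.049  0.074 -0.   ]
[-19.4  12.4 160.1] [ 0.049  0.074 -0.   ]
[-39.6  11.3 183.6] [ 0.049  0.074 -0.   ]
```

View pics/s1.png

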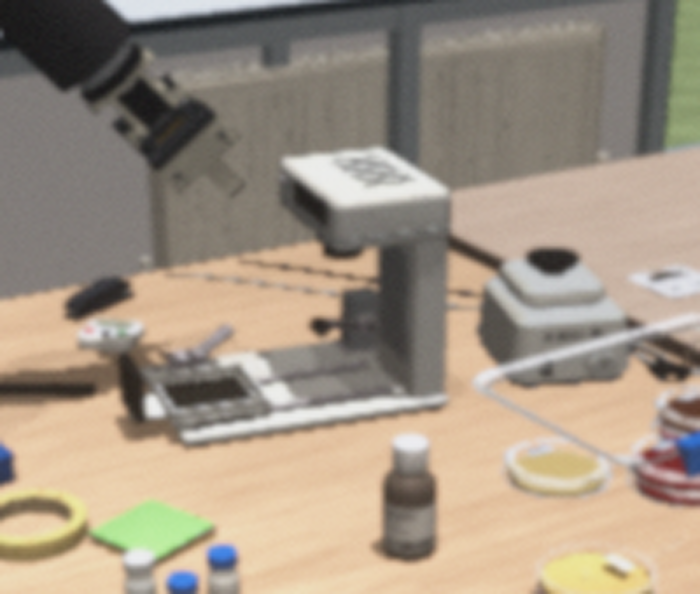

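The gripper is tilted, shut and clear in front of the head, tip at crop (240,190); the roller is at (320,325). The last move stopped short of its target, so I'll let it settle and measure again.

```bash
python3 -m jog '[[[0,0,0,0,0,0,0]]]' >/dev/null
python3 - <<'E'
from h import *
R=tilt(45)
plan((rd(-51,62,169),R),(rd(34,62,84),R),(rd(34,62,53),R))
E
```

```text
t 2.62 tcp rd [-55.8  83.3 217.2] F [0.3 0.6 0.4] w 0.0
[-27.8  19.4  40.6] [0.048 0.074 0.001]
[-19.   13.7 160.3] [0.048 0.074 0.001]
[-39.2  12.5 183.8] [0.048 0.074 0.001]
```

```bash
python3 -m jog '[[[-14,10,20,0.024,0.037,0,0],[-28,19,41,0.048,0.074,0,0],[-28,19,41,0.048,0.074,0,0],[-28,19,41,0.048,0.074,0,0]]]' >/dev/null
python3 - <<'E'
from h import *
R=tilt(45)
plan((rd(-51,62,169),R),(rd(34,62,84),R),(rd(34,62,53),R)); print(arm.get_state()["q"])
E
```

```text
t 3.12 tcp rd [-55.1  81.6 217.3] F [ 0.7 -0.5 -0.4] w 0.0
[-28.4  17.7  40.1] [0.05  0.074 0.   ]
[-19.6  11.6 159.9] [0.05  0.074 0.   ]
[-39.8  10.5 183.3] [0.05  0.074 0.   ]
[ 0.42878443  0.00907074 -1.01610767  1.66601737 -0.43033536 -0.60404031]
```

```bash
cat > log.py <<'E'
from h import *; import json
s=arm.get_state(); json.dump([*map(float,s["q"]),*map(float,s["eef_pos"]),*map(float,s["ee_rot"])],open("fk.txt","a")); open("fk.txt","a").write("\n"); print(np.round(s["q"],3))
E
echo '[1.424, 0.359, 0.012, 0, -1.224, -0.288, 0.28432432, 0.61215701, 0.22657301,-3.14158553,0,-0.434810678]'>fk.txt
python3 log.py
python3 -m jog '[[[10,0,-10,0.01,-0.08,0,0],[20,0,-20,0.02,-0.16,0,0],[27,0,-30,0.03,-0.24,0,0],[27,0,-30,0.05,-0.3,0,0],[27,0,-30,0.05,-0.3,0,0]]]' >/dev/null; python3 log.py
python3 -m jog '[[[40,0,0,0,-0.1,0,0],[40,0,30,0,-0.1,0,0],[40,0,30,0,-0.1,0,0]]]' >/dev/null; python3 log.py
python3 - <<'E'
from h import *
import json
from scipy.optimize import least_squares
D=np.array([json.loads(l) for l in open("fk.txt")])
def fk(q,k):
    a1,h,L1,a3,L2,Lt=k
    R=Ro.from_euler("z",q[0]); p=R.apply([a1,0,h])
    R=R*Ro.from_euler("y",q[1]); p=p+R.apply([0,0,L1])
    R=R*Ro.from_euler("y",-q[2]); p=p+R.apply([L2,0,a3])
    R=R*Ro.from_euler("x",q[3])*Ro.from_euler("y",-q[4]); p=p+R.apply([Lt,0,0])
    return p,R.apply([1,0,0])
for d in D: print(fk(d[:6],[0]*6)[1].round(3),Ro.from_euler("xyz",d[9:]).as_matrix()[:,2].round(3), fk(d[:6]*[1,1,1,-1,1,1],[0]*6)[1].round(3))
for sg in (1,-1):
    f=lambda k:np.concatenate([fk(d[:6]*[1,1,1,sg,1,1],k)[0]-d[6:9] for d in D]+[1e-4*(k-[.05,.3,.4,0,.4,.25])])
    r=least_squares(f,[.05,.3,.4,0,.4,.25]); print(sg,r.x.round(4),r.fun.round(4)[:12])
E
```

```text
[ 0.429  0.009 -1.016  1.666 -0.43  -0.604]
[ 0.686  0.034 -0.575  0.463 -0.739  0.384]
[ 0.583  0.164 -0.369  0.288 -0.833  0.623]
[-0. -0. -1.] [ 0.  0. -1.] [-0. -0. -1.]
[ 0.287  0.588 -0.756] [ 0.632 -0.168 -0.756] [ 0.632 -0.168 -0.756]
[ 0.012  0.398 -0.917] [ 0.393 -0.067 -0.917] [ 0.393 -0.067 -0.917]
[ 0.067  0.296 -0.953] [ 0.298 -0.055 -0.953] [ 0.298 -0.055 -0.953]
1 [ 0.982  -0.844   0.0851  0.2054 -0.4481 -0.6407] [-0.1877  0.0412 -0.0047  0.0543 -0.1152 -0.002  -0.0442  0.0836 -0.005
 -0.0988  0.089   0.0117]
-1 [-0.0024  0.1248  0.8182  0.1107  0.3409  0.6439] [-0.1902  0.0241  0.0086  0.0551 -0.1163  0.0048 -0.0672  0.0635 -0.0106
 -0.0588  0.1146 -0.0028]
```

```bash
cat > fit.py <<'E'
from h import *
import json
from scipy.optimize import least_squares
D=np.array([json.loads(l) for l in open("fk.txt")])
def fk(q,k):
    a1,h,L1,a3,L2,Lt,dy=k
    R=Ro.from_euler("z",q[0]); p=R.apply([a1,dy,h])
    R=R*Ro.from_euler("y",q[1]); p=p+R.apply([0,0,L1])
    R=R*Ro.from_euler("y",-q[2]); p=p+R.apply([L2,0,a3])
    R=R*Ro.from_euler("x",-q[3])*Ro.from_euler("y",-q[4]); p=p+R.apply([Lt,0,0])
    return p,R
k0=np.array([.0,.3,.4,0,.4,.25,-.19])
f=lambda k:np.concatenate([fk(d[:6],k)[0]-d[6:9] for d in D]+[1e-4*(k-k0)])
K=least_squares(f,k0)
C=D[0]; RT=Ro.from_euler("xyz",C[9:]).as_matrix(); R0=(fk(C[:6],K.x)[1]*Ro.from_euler("x",C[5])).as_matrix(); M=R0.T@RT
lo=np.array([-3.07,-1.43,-1.02,-3.03,-3.05,-3.03]); hi=np.array([3.07,2.12,1.25,1.67,0,3.03])
def ik(p,R,q0):
    def g(q):
        pp,RR=fk(q,K.x); return np.r_[pp-p,.3*(Ro.from_matrix(R).inv()*(RR*Ro.from_euler("x",sx*q[5])*Ro.from_matrix(M))).as_rotvec()]
    r=least_squares(g,np.clip(q0,lo+.01,hi-.01),bounds=(lo,hi)); return r.x,abs(r.fun).max()
sx=-1
if 1:
    e=[]
    for s in (1,-1):
        e.append(sum(Ro.from_matrix(Ro.from_euler("xyz",d[9:]).as_matrix().T@((fk(d[:6],K.x)[1]*Ro.from_euler("x",s*d[5])).as_matrix()@ (fk(C[:6],K.x)[1]*Ro.from_euler("x",s*C[5])).as_matrix().T@RT)).magnitude() for d in D))
    sx=[1,-1][int(np.argmin(e))]; R0=(fk(C[:6],K.x)[1]*Ro.from_euler("x",sx*C[5])).as_matrix(); M=R0.T@RT
E
python3 - <<'E'
from fit import *
print(K.x.round(4),K.fun.round(4)[:12],sx,e)
for T in (30,34,38,42,45):
  for P in [(-20,62,130),(28,62,84),(28,62,50)]:
    b=min((ik(rd(*P),tilt(T),q0) for q0 in (D[-1,:6],[.5,.3,-.5,0,-.6,.6],[.5,.3,-.5,-1,-.6,1.5])),key=lambda r:r[1]); print(T,P,b[0].round(2),round(b[1],4))
E
```

```text
[ 0.5258 -0.395   0.4249  0.1615 -0.0824 -0.0453 -0.2303] [ 0.0389 -0.0004  0.0015  0.0317 -0.0654  0.0011 -0.0399  0.056  -0.0076
 -0.0331  0.0293  0.005 ] -1 [3.798808156022608, 0.000633005170125779]
30 (-20, 62, 130) [ 0.5   0.56  0.89  0.32 -1.48  0.93] 0.0
30 (28, 62, 84) [ 0.45  0.72  1.09  0.3  -1.51  0.99] 0.0
30 (28, 62, 50) [ 0.45  0.77  1.25  0.3  -1.61  1.02] 0.0048
34 (-20, 62, 130) [ 0.49  0.56  0.88  0.36 -1.41  0.92] 0.0
34 (28, 62, 84) [ 0.45  0.72  1.08  0.34 -1.43  0.98] 0.0
34 (28, 62, 50) [ 0.45  0.77  1.25  0.34 -1.55  1.02] 0.0025
38 (-20, 62, 130) [ 0.49  0.57  0.86  0.41 -1.34  0.91] 0.0
38 (28, 62, 84) [ 0.45  0.72  1.06  0.38 -1.36  0.97] 0.0
38 (28, 62, 50) [ 0.45  0.78  1.25  0.37 -1.49  1.02] 0.0001
42 (-20, 62, 130) [ 0.49  0.57  0.84  0.45 -1.27  0.89] 0.0
42 (28, 62, 84) [ 0.44  0.73  1.05  0.42 -1.29  0.95] 0.0
42 (28, 62, 50) [ 0.44  0.78  1.23  0.41 -1.41  1.01] 0.0
45 (-20, 62, 130) [ 0.49  0.57  0.83  0.49 -1.21  0.88] 0.0
45 (28, 62, 84) [ 0.44  0.73  1.03  0.45 -1.23  0.94] 0.0
45 (28, 62, 50) [ 0.44  0.78  1.22  0.44 -1.35  1.  ] 0.0
```

```bash
python3 - <<'E'
s=open("fit.py").read()
s=s.replace("a1,h,L1,a3,L2,Lt,dy=k","a1,h,L1,a3,L2,Lt,dy,bx,by,wy,wz=k").replace("p=R.apply([a1,dy,h])","p=np.array([bx,by,0])+R.apply([a1,dy,h])")
s=s.replace("p=p+R.apply([Lt,0,0])","p=p+R.apply([Lt,0,0])+ (R*Ro.from_euler('x',-q[5])).apply([0,wy,wz])")
s=s.replace(".25,-.19]",".25,0,0,0,0,0]").replace("1e-4","1e-3")
open("fit.py","w").write(s)
E
python3 - <<'E'
from fit import *
print(K.x.round(4),K.fun.round(4)[:12],sx)
E
```

```text
[ 0.0748 -1.0625  0.6894  0.4445 -0.1388 -0.1752 -0.3372  0.5076  1.8134
 -0.0763 -1.6032] [ 0.0002 -0.0002 -0.0029  0.0004 -0.0011  0.0006 -0.0004  0.0005 -0.0108
 -0.0002  0.0007  0.0131] -1
```

```bash
python3 - <<'E'
from h import *
plan((rd(-51,62,169),tilt(40)))
for d in open("fk.txt"): print(np.round(eval(d),3))
E
```

```text
t 4.12 tcp rd [ -5.7  81.8 243.4] F [-0.3 -0.3 -0.5] w 0.001
[-65.6  20.5  57.2] [ 0.002  0.39  -0.01 ]
[ 1.424  0.359  0.012  0.    -1.224 -0.288  0.284  0.612  0.227 -3.142
  0.    -0.435]
[ 0.429  0.009 -1.016  1.666 -0.43  -0.604  0.604  0.123  0.217  3.093
 -0.712 -0.184]
[ 0.686  0.034 -0.575  0.463 -0.739  0.384  0.605  0.126  0.258 -3.132
 -0.41  -0.193]
[ 0.583  0.164 -0.369  0.288 -0.833  0.623  0.652  0.115  0.243 -3.139
 -0.308 -0.193]
```

```bash
cat > fit.py <<'E'
from h import *
import json
from scipy.optimize import least_squares
D=np.array([json.loads(l) for l in open("fk.txt")]); sx=-1
def fk(q,k):
    a1,h,L1,a3,L2,Lt,dy=k
    R=Ro.from_euler("z",q[0]); p=R.apply([a1,0,h])
    R=R*Ro.from_euler("y",q[1]); p=p+R.apply([0,0,L1])
    R=R*Ro.from_euler("y",-q[2]); p=p+R.apply([L2,0,a3])
    R=R*Ro.from_euler("x",-q[3]); p=p+R.apply([0,dy,0]); R=R*Ro.from_euler("y",-q[4]); p=p+R.apply([Lt,0,0])
    return p,R
k0=np.array([.0,.3,.4,0,.4,.38,-.19])
f=lambda k:np.concatenate([fk(d[:6],k)[0]-d[6:9] for d in D]+[1e-4*(k-k0)])
K=least_squares(f,k0)
C=D[0]; RT=Ro.from_euler("xyz",C[9:]).as_matrix(); M=(fk(C[:6],K.x)[1]*Ro.from_euler("x",sx*C[5])).as_matrix().T@RT
lo=np.array([-3.07,-1.43,-1.02,-3.03,-3.05,-3.03]); hi=np.array([3.07,2.12,1.25,1.67,0,3.03])
def ik(p,R,q0):
    def g(q):
        pp,RR=fk(q,K.x); return np.r_[pp-p,.3*(Ro.from_matrix(R).inv()*(RR*Ro.from_euler("x",sx*q[5])*Ro.from_matrix(M))).as_rotvec()]
    r=least_squares(g,np.clip(q0,lo+.01,hi-.01),bounds=(lo,hi)); return r.x,abs(r.fun).max()
E
python3 - <<'E'
from fit import *
print(K.x.round(4),K.fun.round(4)[:12])
for T in (30,35,40,45):
  for P in [(-51,62,169),(-20,62,130),(28,62,84),(28,62,50)]:
    b=min((ik(rd(*P),tilt(T),q0) for q0 in (D[-1,:6],[.5,.3,-.5,0,-.6,.6],[.5,.3,-.5,-1,-.6,1.5])),key=lambda r:r[1]); print(T,P,b[0].round(2),round(b[1],4))
E
```

```text
[-2.000e-04  1.996e-01  6.011e-01  0.000e+00  4.639e-01  3.781e-01
 -1.918e-01] [ 0.     -0.     -0.0001 -0.     -0.     -0.      0.      0.      0.
 -0.      0.      0.0001]
30 (-51, 62, 169) [ 0.47  0.07 -0.96  1.22 -0.33 -0.22] 0.0
30 (-20, 62, 130) [ 0.25  0.16 -0.96  1.67 -0.21 -0.48] 0.0021
30 (28, 62, 84) [ 0.21  0.29 -0.87  1.67 -0.2  -0.46] 0.0151
30 (28, 62, 50) [ 0.22  0.34 -0.86  1.67 -0.21 -0.47] 0.0254
35 (-51, 62, 169) [ 0.31  0.05 -1.01  1.67 -0.28 -0.52] 0.0055
35 (-20, 62, 130) [ 0.28  0.15 -0.96  1.67 -0.27 -0.51] 0.0187
35 (28, 62, 84) [ 0.25  0.28 -0.87  1.67 -0.26 -0.49] 0.0324
35 (28, 62, 50) [ 0.25  0.34 -0.86  1.67 -0.26 -0.51] 0.0422
40 (-51, 62, 169) [ 0.35  0.05 -1.02  1.67 -0.35 -0.56] 0.0207
40 (-20, 62, 130) [ 0.33  0.15 -0.96  1.67 -0.34 -0.55] 0.0342
40 (28, 62, 84) [ 0.28  0.28 -0.87  1.67 -0.32 -0.53] 0.0485
40 (28, 62, 50) [ 0.08  0.36 -0.41 -1.68 -0.    3.03] 0.0563
45 (-51, 62, 169) [ 0.41  0.05 -1.02  1.67 -0.42 -0.61] 0.0347
45 (-20, 62, 130) [ 0.38  0.15 -0.97  1.67 -0.41 -0.61] 0.048
45 (28, 62, 84) [ 0.08  0.3  -0.42 -1.67 -0.    3.03] 0.0588
45 (28, 62, 50) [ 0.08  0.35 -0.41 -1.67 -0.    3.03] 0.0566
```

```bash
cat > srch.py <<'E'
from fit import *
rng=np.random.default_rng(0)
def best(P,R,n=25):
    S=[]
    for i in range(n):
        q,e=ik(rd(*P),R,rng.uniform(lo,hi)*.9)
        if e<.002 and not any(abs(q-s).max()<.05 for s in S): S.append(q)
    return S
E
python3 - <<'E'
from srch import *
F=np.diag([-1,-1,1.])
for T in (35,40):
  for dy in (-.35,0,.35):
   for fl in (0,1):
    R=tilt(T,YAW+dy); R=R@F if fl else R
    for q in best((28,62,60),R): print(T,dy,fl,q.round(2))
E
cat >t.py <<'E'
from srch import *
F=np.diag([-1,-1,1.])
for T in (32,38,44):
  for dy in (-1.,-.7,-.35,0,.35,.7,1.):
   for fl in (0,1):
    R=tilt(T,YAW+dy); R=R@F if fl else R
    r=[ik(rd(28,62,60),R,[a,.35,-.78,q4,-.3,q6]) for a in (-.3,.3) for q4 in (-2.9,-1.5,0,1.3) for q6 in (-2,0,2)]
    q,e=min(r,key=lambda x:x[1]); 
    if e<.012: print(T,dy,fl,q.round(2),round(e,4))
E
time python3 t.py
```

```text
32 -1.0 0 [ 0.63  0.53 -0.52  0.77 -0.83 -0.86] 0.0
32 -1.0 1 [ 0.63  0.53 -0.52  0.77 -0.83  2.28] 0.0
32 -0.7 0 [ 0.56  0.45 -0.72  1.1  -0.63 -0.85] 0.0
32 -0.7 1 [ 0.56  0.45 -0.72  1.1  -0.63  2.29] 0.0
32 -0.35 0 [ 0.33  0.37 -0.87  1.67 -0.42 -0.89] 0.0028
32 -0.35 1 [ 0.33  0.37 -0.87  1.67 -0.42  2.25] 0.0028
32 0 0 [-0.15  0.35 -0.63 -3.03 -0.   -1.71] 0.0108
32 0 1 [-0.15  0.35 -0.63 -3.03 -0.    1.44] 0.0108
32 0.7 0 [ 0.33  0.35 -0.44 -0.41 -0.25  2.12] 0.0
32 0.7 1 [ 0.33  0.35 -0.44 -0.41 -0.25 -1.02] 0.0
32 1.0 0 [ 0.18  0.39 -0.26 -0.65 -0.55  2.71] 0.0
32 1.0 1 [ 0.18  0.39 -0.26 -0.65 -0.55 -0.43] 0.0
38 -1.0 0 [ 0.66  0.56 -0.55  0.87 -0.88 -0.99] 0.0
38 -1.0 1 [ 0.66  0.56 -0.55  0.87 -0.88  2.15] 0.0
38 -0.7 0 [ 0.56  0.47 -0.77  1.28 -0.69 -1.04] 0.0
38 -0.7 1 [ 0.56  0.47 -0.77  1.28 -0.69  2.1 ] 0.0
38 0 0 [-0.16  0.34 -0.68 -3.03 -0.11 -1.7 ] 0.0076
38 0 1 [-0.16  0.34 -0.68 -3.03 -0.11  1.44] 0.0074
38 0.7 0 [ 0.25  0.34 -0.4  -0.73 -0.25  2.51] 0.0
38 0.7 1 [ 0.25  0.34 -0.39 -0.74 -0.25 -0.63] 0.0
38 1.0 0 [ 0.08  0.4  -0.25 -0.86 -0.57  2.96] 0.0
38 1.0 1 [ 0.08  0.4  -0.25 -0.86 -0.57 -0.18] 0.0
44 -1.0 0 [ 0.68  0.59 -0.58  0.96 -0.95 -1.09] 0.0
44 -1.0 1 [ 0.68  0.59 -0.58  0.96 -0.95  2.05] 0.0
44 -0.7 0 [ 0.57  0.49 -0.81  1.41 -0.77 -1.18] 0.0
44 -0.7 1 [ 0.57  0.49 -0.81  1.41 -0.77  1.96] 0.0
44 0 0 [-0.18  0.36 -0.76 -3.03 -0.32 -1.68] 0.0117
44 0 1 [-0.18  0.36 -0.76 -3.03 -0.32  1.46] 0.0116
44 0.7 0 [ 0.09  0.35 -0.35 -1.12 -0.32  2.99] 0.0
44 0.7 1 [ 0.09  0.35 -0.35 -1.12 -0.32 -0.16] 0.0
44 1.0 0 [-0.03  0.42 -0.25 -1.09 -0.63 -3.03] 0.0027
44 1.0 1 [-0.02  0.41 -0.25 -1.07 -0.63  0.08] 0.0
real	0m30.531s
user	0m30.991s
sys	0m0.084s
```

```bash
cat >col.py <<'E'
from fit import *
def grid(x,y,z): return np.stack(np.meshgrid(np.linspace(*x),np.linspace(*y),np.linspace(*z),indexing="ij"),-1).reshape(-1,3)
body=np.vstack([grid((-39,39,9),(-97,97,17),(-200,-66,9)),grid((-50,50,5),(-50,50,5),(-380,-200,10))])
fing=grid((-9.5,9.5,3),(-22,22,5),(-66,-12,6))
boxes=[((0,-61,185),(118,111,239)),((-190,45,0),(-62,74,76)),((60,40,0),(130,90,80)),((-200,-35,0),(-180,35,78)),((82,-61,0),(118,111,185))]
def clear(p,R):  # p in reader mm, R world
    B=np.array([ex,ey,uz])@R; m=1e9
    for pts in (body,fing):
        X=p+pts@B.T; m=min(m,X[:,2].min()-14)
        for lo_,hi_ in boxes:
            m=min(m,np.linalg.norm(np.maximum(0,np.maximum(np.array(lo_)-X,X-np.array(hi_))),axis=1).min())
    return m
tip=grid((-9.5,9.5,9),(-11,11,9),(0,0,1))
def contact(R):  # TCP in reader mm for tip resting on roller, contact near roller top middle
    B=np.array([ex,ey,uz])@R; t=tip@B.T; low=t[np.argsort(t[:,2])[:3]].mean(0)
    x,y=28-low[0],62-low[1]
    X=t+[x,y,0]; on=(abs(X[:,1]-62)<8)&(abs(X[:,0]-28)<9.4)
    z=(58+np.sqrt(9.5**2-(X[on,0]-28)**2)-X[on,2]).max(); return np.array([x,y,z])
E
cat >t.py <<'E'
from col import *
res=[]
for T in (32,36,40,44,48):
  for dy in (-1.0,-.8,-.65,-.5,-.4):
    for roll in (0,.25,.5,.75,1.0,-.25):
      R=tilt(T,YAW+dy)@Ro.from_euler("z",roll).as_matrix()
      c=contact(R); m=min(clear(c,R),clear(c-[0,0,22],R))
      if m>4: res.append((m,T,dy,roll,R,c))
res.sort(key=lambda r:-r[0]); n=0; print(len(res))
for m,T,dy,roll,R,c in res:
    r=[min((ik(rd(*(c+[0,0,dz])),R,q0) for q0 in ([.56,.45,-.75,1.1,-.65,-.9],[.56,.45,-.75,1.1,-.65,-.2])),key=lambda x:x[1]) for dz in (8,-22)]
    if max(r[0][1],r[1][1])<.001:
        print(round(m,1),T,dy,roll,c.round(1),r[0][0].round(2),r[1][0].round(2)); n+=1
        if n>9: break
E
time python3 t.py
```

```text
6
6.4 48 -0.65 -0.25 [30.6 53.  76.3] [ 0.54  0.46 -0.85  1.53 -0.82 -0.97] [ 0.51  0.51 -0.87  1.62 -0.81 -1.05]
5.4 48 -0.8 -0.25 [29.2 52.7 76.2] [ 0.63  0.51 -0.75  1.27 -0.89 -0.92] [ 0.61  0.55 -0.77  1.33 -0.87 -0.99]
real	0m1.625s
user	0m1.908s
sys	0m0.120s
```

```bash
sed -i 's/for T in .*/for T in (32,35,38,41,44,47):/;s/for roll in .*/for roll in (-.2,-.4,-.6,-.8,-1.0,1.57,1.3):/;s/for dy in .*/for dy in (-1.0,-.85,-.7,-.6,-.5,-.4,.6,.8):/;s/if m>4/if m>3/' t.py; sed -i 's/\[.56,.45,-.75,1.1,-.65,-.2\]/[.56,.45,-.75,1.1,-.65,-2],[.3,.35,-.4,-.7,-.3,0],[.3,.35,-.4,-.7,-.3,2]/' t.py; time python3 t.py
```

```text
13
5.4 47 -0.7 -0.4 [31.7 53.8 77. ] [ 0.57  0.47 -0.81  1.42 -0.83 -0.78] [ 0.55  0.52 -0.83  1.5  -0.81 -0.86]
3.9 47 -0.7 -0.2 [29.7 52.4 75.8] [ 0.57  0.47 -0.82  1.42 -0.82 -0.99] [ 0.55  0.52 -0.83  1.5  -0.81 -1.07]
3.6 47 -0.85 -0.2 [28.3 52.3 75.7] [ 0.65  0.52 -0.71  1.18 -0.91 -0.94] [ 0.63  0.56 -0.73  1.24 -0.88 -1.01]
3.2 44 -0.6 -0.4 [32.9 53.9 76.5] [ 0.5   0.43 -0.85  1.55 -0.73 -0.75] [ 0.46  0.47 -0.87  1.65 -0.72 -0.84]
real	0m2.551s
user	0m3.076s
sys	0m0.060s
```

```bash
cat >>col.py <<'E'
def fingers(op): 
    h=op/2; return np.vstack([grid((-9.5,9.5,3),(s*h,s*(h+21),3),(-66,-8,6)) for s in (1,-1)])
def tipo(s,op): return grid((-9.5,9.5,9),(s*op/2,s*(op/2+21),9),(0,0,1))
def clear2(p,R,op,s):
    B=np.array([ex,ey,uz])@R; m=(1e9,None)
    oth=grid((-9.5,9.5,3),(-s*op/2,-s*(op/2+21),3),(-66,0,6))
    for nm,pts in (("body",body[:1377]),("wrist",body[1377:]),("fing",fingers(op)),("oth",oth)):
        X=p+pts@B.T; m=min(m,(X[:,2].min()-14,nm+"desk"))
        for i,(lo_,hi_) in enumerate(boxes):
            m=min(m,(np.linalg.norm(np.maximum(0,np.maximum(np.array(lo_)-X,X-np.array(hi_))),axis=1).min(),nm+str(i)))
    return m
def contact2(R,op,s):
    B=np.array([ex,ey,uz])@R; t=tipo(s,op)@B.T; low=t[np.argsort(t[:,2])[:3]].mean(0); cen=t.mean(0)
    lo2=low+.25*(cen-low); x,y=28-lo2[0],62-lo2[1]
    X=t+[x,y,0]; on=(abs(X[:,1]-62)<8)&(abs(X[:,0]-28)<9.4)
    z=(58+np.sqrt(9.5**2-(X[on,0]-28)**2)-X[on,2]).max(); return np.array([x,y,z])
E
cat >t2.py <<'E'
from col import *
res=[]
for T in (32,36,40,44):
  for dy in (-1.2,-1.0,-.8,-.7,-.6,-.5,.6,.8,1.0):
    for roll in np.arange(-1.6,1.61,.2):
      R=tilt(T,YAW+dy)@Ro.from_euler("z",roll).as_matrix()
      for op in (30,60,87):
       for s in (1,-1):
        c=contact2(R,op,s); m=min(clear2(c,R,op,s),clear2(c-[0,0,22],R,op,s))
        if m[0]>6: res.append((m,T,dy,roll,op,s,R,c))
res.sort(key=lambda r:-r[0][0]); n=0; print(len(res))
for m,T,dy,roll,op,s,R,c in res[:150]:
    r=[min((ik(rd(*(c+[0,0,dz])),R,q0) for q0 in ([.56,.45,-.75,1.1,-.65,-.9],[.56,.45,-.75,1.1,-.65,2],[.3,.35,-.4,-.7,-.3,0],[.3,.35,-.4,-.7,-.3,2])),key=lambda x:x[1]) for dz in (8,-22)]
    if max(r[0][1],r[1][1])<.001:
        print(m,T,dy,roll.round(2),op,s,c.round(1),r[0][0].round(2),r[1][0].round(2)); n+=1
        if n>9: break
E
time python3 t2.py
```

```text
0
real	0m7.142s
user	0m7.598s
sys	0m0.100s
```

```bash
sed -i 's/m\[0\]>6/m[0]>-5/;s/n>9/n>14/' t2.py; timeout 300 python3 t2.py; python3 - <<'E'
from col import *
for T,dy,roll in ((40,0,0),(40,-.4,-.4),(40,-.6,-.4),(45,-.6,-.4),(45,-.6,-.6)):
    R=tilt(T,YAW+dy)@Ro.from_euler("z",roll).as_matrix(); c=contact(R)
    print(T,dy,roll,c.round(),clear2(c,R,0,1),clear2(c-[0,0,22],R,0,1))
E
```

```text
2962
(np.float64(3.964639711623968), 'body0') 44 -0.6 -0.4 60 1 [43.5 93.4 65.5] [ 0.56  0.48 -0.79  1.48 -0.75 -0.73] [ 0.53  0.52 -0.8   1.57 -0.74 -0.82]
(np.float64(3.9421788818133288), 'body0') 44 -0.6 -0.4 30 1 [39.1 79.6 69.5] [ 0.54  0.46 -0.81  1.5  -0.74 -0.74] [ 0.51  0.51 -0.83  1.6  -0.73 -0.83]
(np.float64(3.6116087003921575), 'body0') 44 -0.6 -0.2 30 1 [41.5 77.8 71.9] [ 0.53  0.46 -0.81  1.5  -0.74 -0.93] [ 0.5   0.5  -0.83  1.6  -0.73 -1.02]
(np.float64(2.7009126971473623), 'body0') 44 -0.6 -0.2 60 1 [48.  91.1 69.8] [ 0.55  0.48 -0.78  1.47 -0.75 -0.92] [ 0.52  0.52 -0.8   1.57 -0.73 -1.  ]
(np.float64(2.401003985330953), 'body0') 44 -0.6 -0.2 87 1 [ 53.9 103.1  68. ] [ 0.57  0.5  -0.76  1.45 -0.75 -0.9 ] [ 0.54  0.54 -0.77  1.54 -0.74 -0.99]
(np.float64(2.2717781664324583), 'othdesk') 44 -0.6 -0.4 87 1 [ 47.4 105.8  61.8] [ 0.58  0.5  -0.77  1.46 -0.75 -0.73] [ 0.55  0.54 -0.78  1.55 -0.74 -0.81]
(np.float64(2.1692398961445747), 'body0') 44 -0.7 -0.4 60 -1 [15.8 20.  87.4] [ 0.53  0.4  -0.86  1.41 -0.77 -0.73] [ 0.49  0.45 -0.88  1.51 -0.75 -0.82]
(np.float64(2.030
[... 1002 characters left out ...]
.3  -0.8  -0.88] [ 0.58  0.55 -0.73  1.38 -0.78 -0.96]
(np.float64(1.592762076970331), 'body0') 44 0.6 0.4 87 -1 [47.4 18.2 61.8] [ 0.07  0.34 -0.36 -1.06 -0.28  2.47] [ 0.01  0.39 -0.35 -1.2  -0.3   2.66]
40 0 0 [35. 54. 74.] (np.float64(9.570904134789743), 'body0') (np.float64(17.44515558073941), 'oth2')
40 -0.4 -0.4 [35. 55. 76.] (np.float64(0.0), 'body0') (np.float64(7.582989957288467), 'body0')
40 -0.6 -0.4 [33. 54. 76.] (np.float64(0.0), 'body0') (np.float64(8.550085432881218), 'body0')
45 -0.6 -0.4 [33. 54. 77.] (np.float64(4.51039490153972), 'body0') (np.float64(13.875869981569217), 'oth2')
45 -0.6 -0.6 [34. 54. 77.] (np.float64(0.0), 'body0') (np.float64(5.480836996645831), 'body0')
```

```bash
python3 - <<'E'
from h import *
c=camera_params("scene"); print("cam",np.array([ex,ey,uz])@(-np.array(c["R"]).T@c["t"]-O))
A=[]
for i in range(4): im,d=grab_frame("scene"); A.append(d)
d=np.median(A,0); Q=(cloud("scene",d)-O)@np.array([ex,ey,uz]).T*1000
m=(d>0)&(Q[...,0]>0)&(Q[...,0]<60)&(Q[...,1]>35)&(Q[...,1]<80)&(Q[...,2]>44)&(Q[...,2]<75)
for v,u in np.argwhere(m): print(u,v,Q[v,u].round(),im[v,u])
# head front lower edge: points on head front face
m=(d>0)&(abs(Q[...,0])<25)&(Q[...,2]>190)&(Q[...,2]<232)&(abs(Q[...,1])<130)
print(m.sum(),np.percentile(Q[m][:,0],[5,50,95]),np.percentile(Q[m][:,1],[1,99]))
A=[grab_frame("top")[1] for i in range(4)]
d=np.median(A,0); Q=(cloud("top",d)-O)@np.array([ex,ey,uz]).T*1000
m=(d>0)&(Q[...,2]>225)&(Q[...,2]<250)&(Q[...,0]>-30)&(Q[...,0]<140)&(abs(Q[...,1])<130)
print(np.percentile(Q[m][:,0],[.5,2,98,99.5]),np.percentile(Q[m][:,1],[.5,2,98,99.5]))
m=(d>0)&(Q[...,2]>9)&(Q[...,2]<20)&(Q[...,0]>-200)&(Q[...,0]<0)&(abs(Q[...,1])<130)
print("base",np.percentile(Q[m][:,0],[.5,2]),np.percentile(Q[m][:,1],[.5,2,98,99.5]))
E
```

```text
cam [-0.45480916 -1.31170128  0.66196879]
270 186 [22. 66. 65.] [ 89 109 131]
271 186 [23. 60. 67.] [ 84 102 124]
272 186 [29. 66. 63.] [ 93 112 135]
273 186 [35. 71. 61.] [106 125 148]
274 186 [38. 70. 61.] [112 133 156]
269 187 [17. 64. 62.] [ 71  88 106]
270 187 [19. 59. 64.] [48 58 69]
271 187 [21. 52. 66.] [46 52 63]
272 187 [25. 52. 66.] [53 62 73]
273 187 [29. 53. 65.] [72 78 92]
274 187 [39. 72. 56.] [ 82  89 104]
275 187 [41. 67. 57.] [ 85  94 108]
276 187 [45. 68. 57.] [ 81  89 102]
277 187 [49. 67. 56.] [66 75 84]
278 187 [55. 72. 53.] [63 64 69]
279 187 [56. 65. 56.] [62 65 70]
268 188 [15. 69. 57.] [ 93 113 138]
269 188 [15. 57. 61.] [55 69 81]
270 188 [18. 55. 62.] [38 44 53]
271 188 [20. 51. 63.] [38 41 46]
272 188 [25. 53. 61.] [42 45 52]
273 188 [28. 53. 61.] [48 52 58]
274 188 [38. 70. 53.] [64 66 74]
275 188 [43. 71. 52.] [70 76 85]
276 188 [46. 70. 52.] [69 71 81]
277 188 [50. 70. 51.] [59 62 69]
278 188 [54. 71. 50.] [55 58 61]
279 188 [57. 69. 50.] [54 55 60]
269 189 [14. 54. 59.] [68 80 98]
270 189 [16. 51. 60.] [45 53 61]
271 189 [19. 49. 60.] [39 43 47]
272 189 [25. 53. 58.] [41 46 50]
273 189 [28. 51. 58.] [51 57 68]
274 189 [32. 52. 57.] [ 74  83 100]
275 189 [42. 70. 49.] [ 94 107 126]
276 189 [46. 71. 47.] [ 89 102 120]
277 189 [50. 70. 47.] [70 77 88]
278 189 [53. 67. 48.] [55 58 63]
279 189 [58. 70. 46.] [53 55 58]
269 190 [14. 54. 55.] [ 90 111 136]
270 190 [17. 54. 54.] [62 75 91]
271 190 [20. 50. 56.] [46 55 62]
272 190 [24. 51. 54.] [53 60 70]
273 190 [28. 50. 54.] [ 74  88 107]
270 191 [16. 51. 52.] [ 91 112 134]
271 191 [21. 52. 51.] [ 75  90 107]
272 191 [25. 55. 49.] [ 80  96 116]
273 191 [28. 51. 50.] [104 124 151]
295 [-7.11650544 -4.06620667 19.36388235] [-65.4557828   91.52725372]
[ -7.22771052  -4.17419316 108.3507298  110.394567  ] [-61.24703083 -59.07083302 104.66590364 107.80031325]
base [-155.01539631 -152.52672319] [-62.15880914 -60.94007947 120.77743265 122.65257024]
```

```bash
sed -i 's/^O=.*/O=np.array([.530,.054,0])+.110*ex-.0015*ey/' h.py; cat >>col.py <<'E'
def contact3(R,fwd,dz=0):
    B=np.array([ex,ey,uz])@R; t=grid((-9.5,9.5,15),(-11,11,15),(0,0,1))@B.T
    i=t[:,2]<t[:,2].min()+1.5; low=t[i].mean(0)
    x,y=28-fwd-low[0],62-.5*low[1]
    X=t+[x,y,0]; on=(abs(X[:,1]-62)<8)&(abs(X[:,0]-28)<9.4)
    z=(58+np.sqrt(9.5**2-(X[on,0]-28)**2)-X[on,2]).max(); return np.array([x,y,z])
E
cat >t3.py <<'E'
from col import *
res=[]
for T in (40,42,44,46,48):
  for dy in (-.8,-.7,-.6,-.5,-.4,-.3):
    for roll in np.arange(-.8,.21,.1):
      R=tilt(T,YAW+dy)@Ro.from_euler("z",roll).as_matrix()
      for fwd in (4,7):
        c=contact3(R,fwd); m=min(clear2(c+[0,0,4],R,0,1),clear2(c-[0,0,22],R,0,1))
        if m[0]>4: res.append((m,T,dy,roll,fwd,R,c))
res.sort(key=lambda r:-r[0][0]); n=0; print(len(res))
for m,T,dy,roll,fwd,R,c in res:
    r=[min((ik(rd(*(c+[0,0,dz])),R,q0) for q0 in ([.56,.45,-.75,1.1,-.65,-.9],)),key=lambda x:x[1]) for dz in (8,-25)]
    if max(r[0][1],r[1][1])<.001:
        print(round(m[0],1),m[1],T,dy,roll.round(2),fwd,c.round(1),r[0][0].round(2),r[1][0].round(2)); n+=1
        if n>9: break
E
python3 t3.py
```

```text
129
11.5 body1 48 -0.7 -0.5 7 [24.7 57.7 74.6] [ 0.6   0.47 -0.83  1.43 -0.84 -0.72] [ 0.57  0.52 -0.85  1.51 -0.83 -0.81]
9.9 body0 48 -0.7 -0.4 4 [26.9 57.6 76.5] [ 0.59  0.47 -0.83  1.42 -0.85 -0.81] [ 0.57  0.52 -0.85  1.51 -0.83 -0.9 ]
9.4 body1 46 -0.7 -0.4 7 [24.2 57.5 74.2] [ 0.59  0.46 -0.83  1.4  -0.81 -0.78] [ 0.56  0.51 -0.84  1.49 -0.8  -0.87]
9.2 body0 48 -0.8 -0.5 7 [23.8 57.5 74.7] [ 0.65  0.51 -0.76  1.25 -0.9  -0.68] [ 0.63  0.55 -0.78  1.33 -0.87 -0.76]
8.5 body0 46 -0.7 -0.5 7 [24.9 57.6 74.3] [ 0.59  0.46 -0.82  1.4  -0.81 -0.68] [ 0.56  0.51 -0.84  1.49 -0.8  -0.77]
8.3 body0 44 -0.6 -0.4 7 [25.3 57.6 73.7] [ 0.51  0.42 -0.87  1.55 -0.73 -0.77] [ 0.47  0.47 -0.89  1.66 -0.73 -0.87]
8.0 body0 48 -0.7 -0.5 4 [27.7 57.7 76.7] [ 0.59  0.47 -0.83  1.42 -0.85 -0.71] [ 0.57  0.52 -0.84  1.51 -0.83 -0.8 ]
7.6 body1 44 -0.6 -0.3 7 [24.6 57.5 73.6] [ 0.51  0.42 -0.87  1.55 -0.73 -0.87] [ 0.47  0.47 -0.89  1.66 -0.73 -0.97]
7.4 body1 48 -0.7 -0.4 7 [23.9 57.6 74.5] [ 0.6   0.47 -0.83  1.43 -0.84 -0.82] [ 0.57  0.52 -0.85  1.51 -0.83 -0.91]
7.4 body1 48 -0.8 -0.4 7 [23.  57.4 74.7] [ 0.65  0.51 -0.76  1.25 -0.9  -0.78] [ 0.63  0.55 -0.78  1.33 -0.87 -0.86]
```

```bash
cat >>col.py <<'E'
RP=tilt(48,YAW-.7)@Ro.from_euler("z",-.5).as_matrix(); CP=contact3(RP,7)
E
python3 - <<'E'
from col import *
zt=np.array([ex,ey,uz])@RP[:,2]; print(zt, (np.array([ex,ey,uz])@RP).round(2), CP)
for r in (0,25,50,75,100,125):
    p=CP+[0,0,6]-zt*r; q,e=ik(rd(*p),RP,[.6,.47,-.83,1.4,-.84,-.7]); print(r,p.round(),clear2(p,RP,0,1),q.round(2),round(e,4))
plan((rd(*(CP+[0,0,6]-zt*75)),RP))
s=arm.get_state(); print(np.round(s["q"],2))
E
```

```text
[ 0.56838851 -0.47874704 -0.66913061] [[ 0.76 -0.32  0.57]
 [-0.01 -0.88 -0.48]
 [ 0.65  0.36 -0.67]] [24.67170502 57.67148889 74.61093992]
0 [25. 58. 81.] (np.float64(10.16650464154207), 'body0') [ 0.59  0.48 -0.83  1.43 -0.84 -0.72] 0.0
25 [10. 70. 97.] (np.float64(9.805633158117603), 'body0') [ 0.65  0.45 -0.83  1.35 -0.87 -0.68] 0.0
50 [ -4.  82. 114.] (np.float64(11.905779597060352), 'body0') [ 0.71  0.43 -0.81  1.27 -0.89 -0.64] 0.0
75 [-18.  94. 131.] (np.float64(29.31906673965887), 'body0') [ 0.77  0.4  -0.8   1.19 -0.92 -0.6 ] 0.0
100 [-32. 106. 148.] (np.float64(39.28445225763013), 'fing0') [ 0.82  0.38 -0.78  1.12 -0.96 -0.57] 0.0
125 [-46. 118. 164.] (np.float64(42.27934434042857), 'oth0') [ 0.88  0.36 -0.76  1.05 -1.   -0.53] 0.0
t 4.53 tcp rd [ -0.8  84.3 247. ] F [0.7 0.6 1.1] w 0.0
[-52.2  -8.5 105.3] [-0.492  0.389  0.102]
[ 0.58  0.16 -0.37  0.29 -0.83  0.62]
```

```bash
python3 - <<'E'
from col import *
zt=np.array([ex,ey,uz])@RP[:,2]
s=arm.get_state();Rn=Ro.from_euler("xyz",s["ee_rot"]).as_matrix()
plan((rd(-60,118,250),Rn),(rd(-65,118,210),RP),(rd(*(CP+[0,0,6]-zt*125)),RP))
for p in ((-60,118,250),(-65,118,210)): print(ik(rd(*p),RP,[.88,.36,-.76,1,-1,-.5]),clear2(np.array(p),RP,0,1))
E
```

```text
t 4.53 tcp rd [ -0.8  84.3 247. ] F [0.7 0.6 1.1] w 0.0
[-55.7 -33.3 -21. ] [0. 0. 0.]
[-72.7 -33.   15.5] [-0.492  0.389  0.102]
[-69.1 -32.4  64.8] [-0.492  0.389  0.102]
(array([ 0.93574981,  0.25575291, -0.66811471,  0.92036748, -1.13267343,
       -0.36912765]), np.float64(3.5182250862630937e-10)) (np.float64(53.46977303403725), 'oth0')
(array([ 0.93266658,  0.29372389, -0.72344713,  0.96036534, -1.07622864,
       -0.45234974]), np.float64(3.1123437160829325e-13)) (np.float64(56.7721514368521), 'oth0')
```

```bash
python3 -m jog '[[[-28,-17,-10,0,0,0,0],[-56,-33,-21,0,0,0,0],[-60,-33,-14,-0.1,0.08,0.02,0],[-64,-33,-6,-0.2,0.16,0.04,0],[-68,-33,2,-0.3,0.24,0.06,0],[-71,-33,10,-0.4,0.32,0.08,0],[-73,-33,16,-0.492,0.389,0.102,0],[-70,-32,65,-0.492,0.389,0.102,0],[-69,-32,65,-0.492,0.389,0.102,0]]]' >/dev/null
python3 - <<'E'
from col import *
zt=np.array([ex,ey,uz])@RP[:,2]
plan((rd(*(CP+[0,0,6]-zt*125)),RP),(rd(*(CP+[0,0,6]-zt*75)),RP),(rd(*(CP+[0,0,6])),RP),(rd(*(CP+[0,0,-12])),RP),(rd(*(CP+[0,0,-21])),RP))
print(np.round(arm.get_state()["q"],2))
E
```

```text
t 5.65 tcp rd [-46.4 115.7 160.6] F [ 0.  -1.  -0.2] w 0.0
[ 2.4 -0.3 -3.3] [0.005 0.002 0.004]
[ 2.5 -0.5 46.7] [0.005 0.002 0.004]
[  2.6  -0.9 121.7] [0.005 0.002 0.004]
[ -9.1  -7.4 133.8] [0.005 0.002 0.004]
[-14.9 -10.6 139.8] [0.005 0.002 0.004]
[ 0.87  0.37 -0.76  1.05 -1.   -0.54]
```

```bash
python3 -m jog '[[[3,0,20,0,0,0,0],[3,0,45,0,0,0,0],[3,-1,70,0,0,0,0],[3,-1,95,0,0,0,0],[3,-1,115,0,0,0,0],[3,-1,121,0,0,0,0],[3,-1,121,0,0,0,0]]]'
python3 - <<'E'
from col import *
plan((rd(*(CP+[0,0,6])),RP),(rd(*(CP+[0,0,-4])),RP),(rd(*(CP+[0,0,-14])),RP),(rd(*(CP+[0,0,-21])),RP))
im,d=grab_frame("scene"); cv2.imwrite("pics/s2.png",cv2.resize(im[110:220,220:330],None,fx=5.4,fy=5.4,interpolation=cv2.INTER_CUBIC))
E
```

```text
t: 6.52
eef_pos: [0.6741, 0.0868, 0.0853]
ee_rot: [2.653, -0.711, -0.199]
force: [-0.6, 0.4, 0.2]
width: 0.0005
gripper_force: 0.0
t 6.53 tcp rd [25.8 59.8 85.3] F [-0.6  0.4  0.2] w 0.0
[-3.9  0.6  3.6] [ 0.001 -0.    -0.001]
[-10.4  -3.   10.3] [ 0.001 -0.    -0.001]
[-16.9  -6.5  16.9] [ 0.001 -0.    -0.001]
[-21.5  -9.   21.6] [ 0.001 -0.    -0.001]
```

View pics/s2.png

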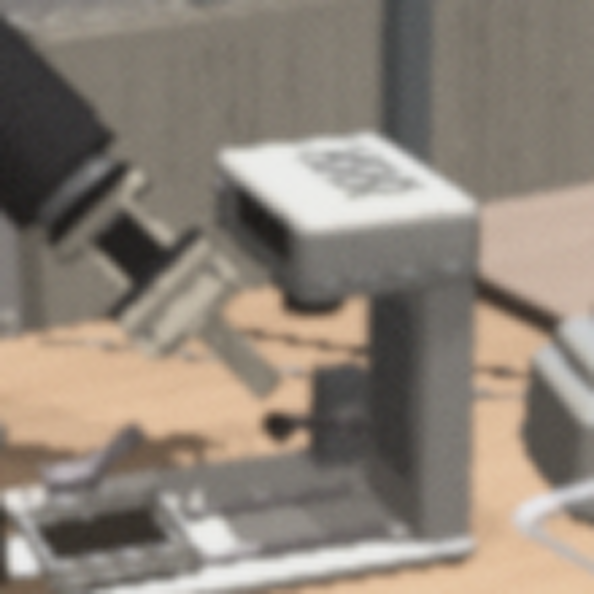

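The shut fingertip (270,385) sits just above and in front of the roller (283,425), and the gripper is clear of the head. I'll press down in steps.

```bash
python3 -m jog '[[[-5,0,6,0,0,0,0],[-10,-3,10,0,0,0,0],[-10,-3,10,0,0,0,0]]]' | sed -n 2,4p;  python3 -m jog '[[[-3,-2,3,0,0,0,0],[-6,-3,7,0,0,0,0],[-6,-3,7,0,0,0,0]]]'| sed -n 2,4p
python3 - <<'E'
from col import *
plan((rd(*(CP+[0,0,-16])),RP),(rd(*(CP+[0,0,-21])),RP)); print(arm.get_state()["moment"])
E
```

```text
eef_pos: [0.672, 0.0851, 0.0692]
ee_rot: [2.65, -0.71, -0.197]
force: [-2.2, 1.1, 2.6]
eef_pos: [0.6727, 0.0845, 0.0596]
ee_rot: [2.652, -0.71, -0.197]
force: [-1.1, 1.6, 3.0]
t 7.33 tcp rd [24.8 57.3 59.6] F [-1.1  1.6  3. ] w 0.0
[-0.8 -0.6  0.4] [0.001 0.001 0.   ]
[-4.  -2.4  3.8] [0.001 0.001 0.   ]
[ 1.74141377e+00  1.46256532e+00 -1.72704378e-03]
```

```bash
python3 -m jog '[[[-3,-1,3,0,0,0,0],[-3,-1,3,0,0,0,0]]]' | sed -n 2,4p;  python3 -m jog '[[[-2,-1,2,0,0,0,0],[-2,-1,2,0,0,0,0],[-2,-1,2,0,0,0,0]]]'| sed -n 2,4p
python3 - <<'E'
from col import *
plan()
ds=[grab_frame("scene") for i in range(3)]; d=np.median([a[1] for a in ds],0); im=ds[0][0]
Q=(cloud("scene",d)-O)@np.array([ex,ey,uz]).T*1000
m=(d>0)&(Q[...,0]>10)&(Q[...,0]<42)&(Q[...,1]>46)&(Q[...,1]<60)&(Q[...,2]>20)&(Q[...,2]<75)
for v,u in np.argwhere(m): print(u,v,Q[v,u].round(),im[v,u])
E
```

```text
eef_pos: [0.6723, 0.0841, 0.0554]
ee_rot: [2.652, -0.71, -0.197]
force: [-1.8, 2.5, 3.7]
eef_pos: [0.6722, 0.084, 0.0527]
ee_rot: [2.652, -0.71, -0.198]
force: [-1.5, 3.5, 4.7]
t 7.95 tcp rd [24.5 56.7 52.7] F [-1.5  3.5  4.7] w 0.001
268 186 [14. 51. 73.] [120 135 146]
269 186 [16. 47. 74.] [131 149 165]
269 187 [16. 47. 70.] [124 139 149]
270 187 [20. 47. 70.] [129 148 164]
268 188 [13. 49. 66.] [122 134 141]
269 188 [16. 46. 67.] [118 134 142]
272 189 [29. 54. 58.] [131 155 182]
270 191 [19. 46. 55.] [ 85  95 104]
269 192 [16. 47. 51.] [74 82 91]
271 192 [27. 59. 45.] [57 61 69]
272 192 [30. 56. 45.] [59 63 72]
270 193 [21. 53. 44.] [42 46 50]
271 193 [25. 52. 44.] [39 41 49]
272 193 [30. 56. 42.] [42 46 52]
273 193 [33. 54. 42.] [58 60 64]
269 194 [19. 57. 39.] [48 56 61]
270 194 [21. 51. 41.] [39 41 48]
271 194 [25. 52. 40.] [40 40 47]
272 194 [31. 58. 37.] [45 46 53]
273 194 [32. 52. 39.] [55 58 62]
269 195 [19. 57. 35.] [59 64 69]
270 195 [22. 56. 35.] [44 48 51]
271 195 [24. 49. 38.] [45 47 52]
272 195 [28. 50. 36.] [47 49 53]
273 195 [33. 55. 34.] [64 69 72]
274 195 [38. 57. 32.] [90 95 97]
270 196 [21. 53. 32.] [64 67 71]
271 196 [25. 53. 32.] [55 57 63]
272 196 [30. 55. 30.] [62 64 69]
273 196 [34. 57. 29.] [79 83 88]
271 197 [25. 54. 28.] [79 83 87]
272 197 [29. 55. 26.] [88 91 96]
```

The roller has come down from z≈58 to ≈38 mm, about 20 mm, which is past the click and well short of the stop. I'll release it and back out.

```bash
python3 -m jog '[[[8,4,-8,0,0,0,0],[15,8,-15,0,0,0,0],[20,11,-21,0,0,0,0],[20,11,-30,0,0,0,0],[20,11,-60,0,0,0,0],[20,11,-90,0,0,0,0],[20,11,-120,0,0,0,0],[20,11,-150,0,0,0,0],[20,11,-150,0,0,0,0]]]' | sed -n 1,4p
python3 - <<'E'
from col import *
plan()
ds=[grab_frame("scene") for i in range(2)]; d=np.median([a[1] for a in ds],0); im=ds[0][0]
Q=(cloud("scene",d)-O)@np.array([ex,ey,uz]).T*1000
m=(d>0)&(Q[...,0]>10)&(Q[...,0]<35)&(Q[...,1]>46)&(Q[...,1]<60)&(Q[...,2]>20)&(Q[...,2]<75)&(im.max(2)<65)
print("roller",np.median(Q[m],0))
B=np.array([.553,-.264]); P=cloud("top",grab_frame("top")[1]); m=(np.hypot(P[...,0]-.555,P[...,1]+.262)<.05)&(P[...,2]>.095); print(P[m].mean(0),m.sum())
for yaw in (-.18,-.6,-1.,-1.4,.3,.8,1.2):
  for z in (.06,.2):
    b=min((ik(np.array([.5545,-.2645,z]),tilt(0,yaw),q0) for q0 in ([-.1,.4,-.2,0,-1,.3],[-.1,.4,-.2,0,-1,-1.5],[-.1,.4,-.2,0,-1,1.5])),key=lambda r:r[1])
    b2=min((ik(rd(-115,0,z+.03),tilt(0,yaw),q0) for q0 in (b[0],)),key=lambda r:r[1])
    print(yaw,z,b[0].round(2),round(b[1],4))
E
```

```text
t: 9.22
eef_pos: [0.6108, 0.1604, 0.1712]
ee_rot: [2.655, -0.711, -0.197]
force: [0.2, -0.2, -0.6]
t 9.22 tcp rd [-49.8 120.8 171.2] F [ 0.2 -0.2 -0.6] w 0.0
roller [26.30721051 51.09901121 61.46863966]
[ 0.55614039 -0.26129986  0.10551794] 59
-0.18 0.06 [-0.13  0.41 -0.33  0.   -0.83  1.52] 0.0
-0.18 0.2 [-0.13  0.28 -0.17  0.   -1.13  1.52] 0.0
-0.6 0.06 [-0.13  0.41 -0.33  0.   -0.83  1.1 ] 0.0
-0.6 0.2 [-0.13  0.28 -0.17  0.   -1.13  1.1 ] 0.0
-1.0 0.06 [-0.13  0.41 -0.33  0.   -0.83  0.7 ] 0.0
-1.0 0.2 [-0.13  0.28 -0.17  0.   -1.13  0.7 ] 0.0
-1.4 0.06 [-0.13  0.41 -0.33  0.   -0.83  0.3 ] 0.0
-1.4 0.2 [-0.13  0.28 -0.17  0.   -1.13  0.3 ] 0.0
0.3 0.06 [-0.13  0.41 -0.33  0.   -0.83  2.  ] 0.0
0.3 0.2 [-0.13  0.28 -0.17  0.   -1.13  2.  ] 0.0
0.8 0.06 [-0.13  0.41 -0.33  0.   -0.83  2.5 ] 0.0
0.8 0.2 [-0.13  0.28 -0.17  0.   -1.13  2.5 ] 0.0
1.2 0.06 [-0.13  0.41 -0.33 -0.   -0.83  2.9 ] 0.0
1.2 0.2 [-0.13  0.28 -0.17 -0.   -1.13  2.9 ] 0.0
```

The roller is back up at z≈60. Next is the bottle.

```bash
python3 - <<'E'
from col import *
s=arm.get_state();Rn=Ro.from_euler("xyz",s["ee_rot"]).as_matrix(); R=tilt(0); b=np.array([.5555,-.2615,0])
plan((rd(-120,125,230),Rn),(rd(-130,60,260),R),(b+[-.01,0,.2],R),(b+[0,0,.055],R))
print(np.round(s["q"],2))
for p in (rd(-130,60,260),b+[-.01,0,.2],rd(-110,1,84),rd(-110,1,170),rd(-205,0,50),rd(-205,0,150),rd(-52,0,50)): q,e=ik(p,R,[0,.3,-.3,0,-1,.6]);print(p.round(3),q.round(2),round(e,4))
E
```

```text
t 9.38 tcp rd [-49.3 117.9 169.3] F [ 0.   0.2 -0.3] w 0.0
[-14.2  38.2 -84.1] [0. 0. 0.]
[ -1.5 109.1 -78.6] [ 0.476 -0.691 -0.188]
[ 33.8 379.  189.7] [ 0.476 -0.691 -0.188]
[-53.2 322.4 291.4] [ 0.476 -0.691 -0.188]
[ 0.89  0.35 -0.75  1.04 -1.01 -0.52]
[0.521 0.115 0.26 ] [ 0.59  0.1  -0.25  0.   -1.22  0.8 ] 0.0
[ 0.546 -0.262  0.2  ] [-0.12  0.26 -0.19  0.   -1.12  1.51] 0.0
[0.53  0.054 0.084] [ 0.47  0.27 -0.49  0.   -0.82  0.92] 0.0
[0.53  0.054 0.17 ] [ 0.47  0.17 -0.38  0.   -1.02  0.92] 0.0
[0.436 0.07  0.05 ] [ 0.61  0.18 -0.72  0.   -0.67  0.78] 0.0
[0.436 0.07  0.15 ] [ 0.61  0.04 -0.59  0.   -0.94  0.78] 0.0
[0.587 0.042 0.05 ] [ 0.4   0.39 -0.4   0.   -0.79  0.98] 0.0
```

```bash
python3 -m jog '[[[-7,19,-42,0,0,0,70],[-14,38,-84,0,0,0,70],[-12,50,-84,0.08,-0.115,-0.03,70],[-10,62,-83,0.16,-0.23,-0.06,70],[-8,74,-82,0.24,-0.345,-0.09,70],[-6,86,-81,0.32,-0.46,-0.125,70],[-4,98,-80,0.4,-0.575,-0.155,70],[-1,109,-79,0.476,-0.691,-0.188,70],[6,163,-25,0.476,-0.691,-0.188,70],[13,217,28,0.476,-0.691,-0.188,70],[20,271,82,0.476,-0.691,-0.188,70],[27,325,136,0.476,-0.691,-0.188,70],[34,379,190,0.476,-0.691,-0.188,70],[34,379,190,0.476,-0.691,-0.188,70],[34,379,190,0.476,-0.691,-0.188,70]]]' | sed -n 1,5p
python3 - <<'E'
from col import *
R=tilt(0); b=np.array([.5555,-.2615,0])
plan((b+[0,0,.2],R),(b+[0,0,.12],R),(b+[0,0,.055],R))
for n in ("top","scene"):
    im,d=grab_frame(n); cv2.imwrite(f"pics/{n}3.png",im)
    Q=cloud(n,d); m=(d>0)&(np.hypot(Q[...,0]-.555,Q[...,1]+.262)<.04)&(Q[...,2]>.02)&(Q[...,2]<.11); print(n,m.sum(),np.percentile(Q[m],[3,97],axis=0).round(4) if m.sum() else 0)
a=cv2.imread("pics/scene3.png")[80:300,180:400]; cv2.imwrite("pics/s3.png",cv2.resize(a,None,fx=2.7,fy=2.7,interpolation=cv2.INTER_CUBIC))
E
```

```text
t: 11.25
eef_pos: [0.5441, -0.2657, 0.1974]
ee_rot: [-3.141, 0.004, -0.189]
force: [-0.9, 1.5, -0.4]
width: 0.0699
t 11.25 tcp rd [ -38.3 -310.4  197.4] F [-0.9  1.5 -0.4] w 0.07
[10.4 -6.2 -2.6] [-0.001  0.004 -0.007]
[10.7 -6.2 77.4] [-0.001  0.004 -0.007]
[ 11.   -6.1 142.4] [-0.001  0.004 -0.007]
top 9 [[ 0.5341 -0.2683  0.0229]
 [ 0.541  -0.2468  0.0573]]
scene 432 [[ 0.5354 -0.2876  0.0226]
 [ 0.5702 -0.257   0.1038]]
```

View pics/s3.png

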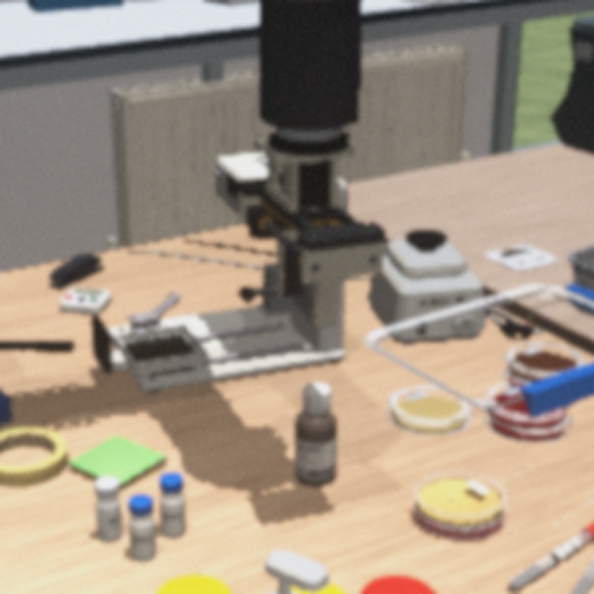

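The open gripper hovers above the bottle at crop (316,435), and everything else is undisturbed. I'll refine the bottle axis from the scene depth.

```bash
python3 - <<'E'
from col import *
from scipy.optimize import least_squares
d=np.median([grab_frame("scene")[1] for i in range(3)],0); Q=cloud("scene",d)
for z0,z1,r in ((.02,.072,.022),(.086,.1,.015)):
    m=(d>0)&(np.hypot(Q[...,0]-.555,Q[...,1]+.264)<.04)&(Q[...,2]>z0)&(Q[...,2]<z1); P=Q[m][:,:2]
    print(m.sum(),least_squares(lambda c:np.hypot(*(P-c).T)-r,[.555,-.262],loss="soft_l1",f_scale=.002).x.round(4))
E
```

```text
275 [ 0.5574 -0.2643]
48 [ 0.5575 -0.2638]
```

```bash
python3 -m jog '[[[6,-3,20,0,0,-0.007,70],[12,-5,50,0,0,-0.007,70],[12,-5,90,0,0,-0.007,70],[12,-5,120,0,0,-0.007,70],[12,-5,142,0,0,-0.007,70],[12,-5,142,0,0,-0.007,70],[12,-5,142,0,0,-0.007,35],[12,-5,142,0,0,-0.007,35],[12,-5,142,0,0,-0.007,35],[12,-5,142,0,0,-0.007,35],[12,-5,142,0,0,-0.007,35],[12,-5,142,0,0,-0.007,35]]]' 12
python3 - <<'E'
from col import *
R=tilt(0); plan((rd(-150,-100,180),R),(rd(-110,1.5,140),R),(rd(-110,1.5,83),R))
E
```

```text
t: 13.0
eef_pos: [0.5598, -0.2586, 0.0591]
ee_rot: [-3.141, -0.002, -0.175]
force: [-0.4, -1.1, 6.6]
width: 0.0428
gripper_force: 12.0
t 13.0 tcp rd [ -24.2 -300.6   59.1] F [-0.4 -1.1  6.6] w 0.043
[-124.1 -201.6 -121. ] [-0.001 -0.002  0.007]
[ -83.5 -302.7  -80.8] [-0.001 -0.002  0.007]
[ -83.6 -302.7  -23.8] [-0.001 -0.002  0.007]
```

```bash
python3 -m jog '[[[0,0,-15,0,0,0,35],[0,0,-40,0,0,0,35],[0,0,-40,0,0,0,35],[0,0,-40,0,0,0,35]]]' 
python3 - <<'E'
from col import *
R=tilt(0); plan((rd(-150,-100,180),R),(rd(-110,1.5,140),R),(rd(-110,1.5,85),R))
im,d=grab_frame("scene"); Q=cloud("scene",d)
c=im[190:280,265:335]; cv2.imwrite("pics/s4.png",cv2.resize(c,None,fx=6,fy=6,interpolation=cv2.INTER_CUBIC))
E
```

```text
t: 13.5
eef_pos: [0.5586, -0.258, 0.098]
ee_rot: [-3.14, -0.001, -0.175]
force: [-0.5, 0.3, -1.7]
width: 0.0429
gripper_force: 11.9
t 13.5 tcp rd [ -25.4 -300.2   98. ] F [-0.5  0.3 -1.7] w 0.043
[-123.2 -201.2  -81.7] [-0.002 -0.001  0.007]
[ -82.6 -302.3  -41.5] [-0.002 -0.001  0.007]
[ -82.6 -302.2   13.5] [-0.002 -0.001  0.007]
```

View pics/s4.png

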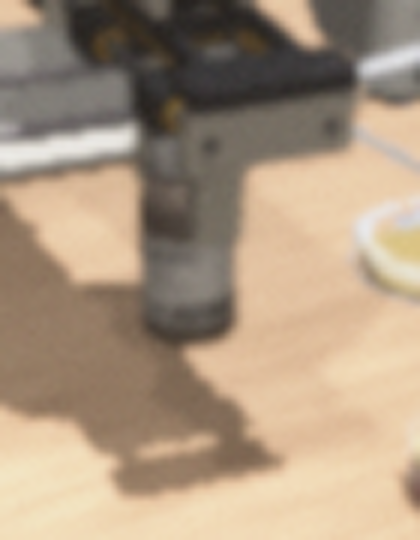

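The bottle hangs upright between the fingers, with its base at crop (190,330). I'll carry it to the tray.

```bash
python3 -m jog '[[[-20,0,-42,0,0,0,35],[-40,-30,-70,0,0,0,35],[-60,-75,-80,0,0,0,35],[-80,-120,-80,0,0,0,35],[-90,-165,-75,0,0,0,35],[-90,-210,-65,0,0,0,35],[-86,-250,-55,0,0,0,35],[-82,-280,-45,0,0,0,35],[-81,-302,-42,0,0,0.007,35],[-81,-302,-42,0,0,0.007,35],[-81,-302,-42,0,0,0.007,35],[-81,-302,-42,0,0,0.007,35]]]' 
python3 - <<'E'
from col import *
R=tilt(0); plan((rd(-108,1.5,95),R),(rd(-108,1.5,85),R))
im,d=grab_frame("scene"); Q=(cloud("scene",d)-O)@np.array([ex,ey,uz]).T*1000
c=im[130:260,180:310]; cv2.imwrite("pics/s5.png",cv2.resize(c,None,fx=4.5,fy=4.5,interpolation=cv2.INTER_CUBIC))
E
```

```text
t: 15.05
eef_pos: [0.5316, 0.0524, 0.1406]
ee_rot: [-3.14, -0.001, -0.183]
force: [0.0, 0.5, -2.4]
width: 0.0429
gripper_force: 11.9
t 15.05 tcp rd [-108.2    0.3  140.6] F [ 0.   0.5 -2.4] w 0.043
[ 0.1 -1.2 45.6] [-0.001 -0.001 -0.001]
[ 0.1 -1.2 55.6] [-0.001 -0.001 -0.001]
```

View pics/s5.png

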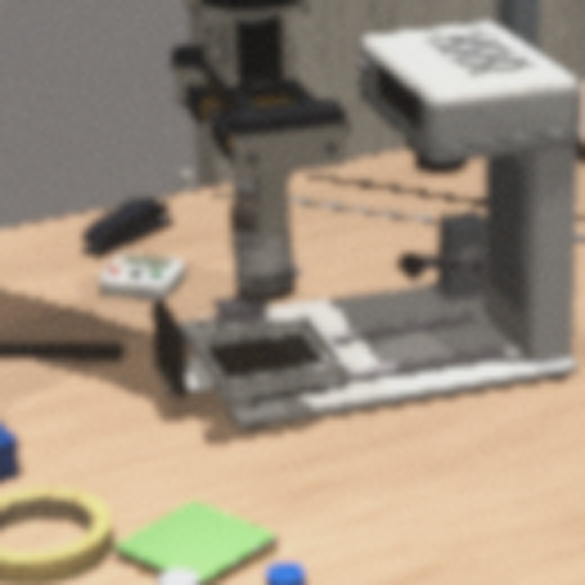

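The bottle base (265,285) is above the tray floor (265,352). I'll lower it.

```bash
python3 -m jog '[[[0,-1,20,0,0,0,35],[0,-1,40,0,0,0,35],[0,-1,49,0,0,0,35],[0,-1,49,0,0,0,35],[0,-1,49,0,0,0,35]]]' | sed -n 2,5p;  python3 -m jog '[[[0,0,3,0,0,0,35],[0,0,3,0,0,0,35],[0,0,3,0,0,0,35]]]' | sed -n 2,5p; python3 -m jog '[[[0,0,2,0,0,0,35],[0,0,2,0,0,0,35],[0,0,2,0,0,0,35]]]' | sed -n 1,5p
```

```text
eef_pos: [0.5326, 0.0542, 0.0923]
ee_rot: [-3.14, -0.002, -0.182]
force: [0.6, -0.0, -0.9]
width: 0.043
eef_pos: [0.5322, 0.0542, 0.0888]
ee_rot: [-3.14, -0.001, -0.182]
force: [0.2, -0.3, -1.3]
width: 0.0433
t: 16.48
eef_pos: [0.5321, 0.0542, 0.0866]
ee_rot: [-3.14, -0.001, -0.182]
force: [-0.6, -0.3, -2.6]
width: 0.0427
```

```bash
for i in 1 2; do python3 -m jog '[[[0,0,2,0,0,0,35],[0,0,2,0,0,0,35],[0,0,2,0,0,0,35]]]' | sed -n 1,4p; done
```

```text
t: 16.85
eef_pos: [0.5325, 0.0542, 0.0851]
ee_rot: [-3.14, -0.002, -0.182]
force: [-0.3, -0.6, 4.7]
t: 17.23
eef_pos: [0.5329, 0.0534, 0.0841]
ee_rot: [-3.141, -0.003, -0.181]
force: [-1.7, -5.9, 13.9]
```

```bash
python3 -m jog '[[[0,0,-2,0,0,0,35],[0,0,-2,0,0,0,35],[0,0,-2,0,0,0,60],[0,0,-2,0,0,0,60],[0,0,-2,0,0,0,60],[0,0,-2,0,0,0,60],[0,0,-15,0,0,0,60],[0,0,-45,0,0,0,60],[0,0,-90,0,0,0,60],[0,0,-90,0,0,0,60]]]'
python3 - <<'E'
from col import *
d=np.median([grab_frame("scene")[1] for i in range(2)],0); im=grab_frame("scene")[0]; Q=(cloud("scene",d)-O)@np.array([ex,ey,uz]).T*1000
m=(d>0)&(abs(Q[...,0]+110)<45)&(abs(Q[...,1])<45)&(Q[...,2]>45); P=Q[m]
print(m.sum(),P.min(0).round(),P.max(0).round())
from scipy.optimize import least_squares
for z0,z1,r in ((50,70,22),(75,100,22),(112,126,15)):
    p=P[(P[:,2]>z0)&(P[:,2]<z1)][:,:2]; print(len(p),least_squares(lambda c:np.hypot(*(p-c).T)-r,[-110,0],loss="soft_l1",f_scale=2).x.round(1))
R=tilt(0); plan((rd(-235,0,200),R),(rd(-225,0,50),R),(rd(-206,0,50),R),(rd(-60,0,50),R))
cv2.imwrite("pics/s6.png",cv2.resize(im[130:260,180:310],None,fx=4.5,fy=4.5,interpolation=cv2.INTER_CUBIC))
E
```

```text
t: 18.48
eef_pos: [0.5344, 0.0548, 0.1773]
ee_rot: [-3.136, -0.008, -0.181]
force: [-0.1, 0.2, -0.7]
width: 0.0603
gripper_force: 0.0
2967 [-155.  -45.   45.] [-66.  44. 616.]
70 [-109.8   -3.4]
107 [-109.1   -2.5]
34 [-109.6   -2.5]
t 18.62 tcp rd [-108.3    1.8  172.8] F [ 0.3 -0.1 -0.7] w 0.06
[-126.6    1.8  -27.4] [-0.002 -0.001 -0.   ]
[-116.8    2.   122.6] [-0.002 -0.001 -0.   ]
[-97.8   2.  122.7] [-0.002 -0.001 -0.   ]
[ 48.2   2.  122.8] [-0.002 -0.001 -0.   ]
```

View pics/s6.png

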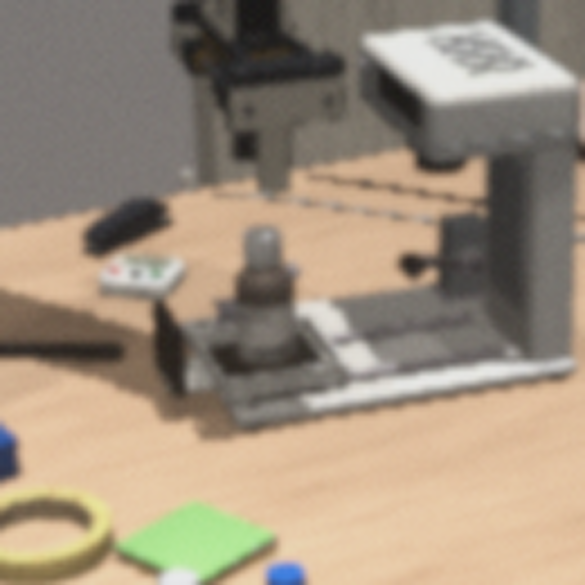

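The bottle stands upright in the middle of the tray, base at (265,350), and it's released. Next I push the tray home with shut fingers.

```bash
python3 -m jog '[[[-40,2,-10,0,0,0,0],[-80,2,-10,0,0,0,0],[-115,2,0,0,0,0,0],[-117,2,40,0,0,0,0],[-117,2,80,0,0,0,0],[-117,2,110,0,0,0,0],[-117,2,123,0,0,0,0],[-117,2,123,0,0,0,0],[-117,2,123,0,0,0,0]]]' 
python3 - <<'E'
from col import *
R=tilt(0); plan((rd(-206,0,50),R),(rd(-100,0,50),R),(rd(-58,0,50),R))
E
```

```text
t: 19.75
eef_pos: [0.4168, 0.0734, 0.0497]
ee_rot: [-3.141, -0.001, -0.182]
force: [-0.7, 0.5, 0.3]
width: 0.0005
gripper_force: 0.0
t 19.75 tcp rd [-2.248e+02  1.000e-01  4.970e+01] F [-0.7  0.5  0.3] w 0.001
[18.8  0.1 -0.3] [-0.001 -0.001  0.   ]
[ 1.248e+02  1.000e-01 -2.000e-01] [-0.001 -0.001  0.   ]
[ 1.668e+02  1.000e-01 -2.000e-01] [-0.001 -0.001  0.   ]
```

```bash
python3 -m jog '[[[8,0,0,0,0,0,0],[14,0,0,0,0,0,0],[19,0,0,0,0,0,0],[23,0,0,0,0,0,0],[27,0,0,0,0,0,0],[33,0,0,0,0,0,0],[40,0,0,0,0,0,0],[47,0,0,0,0,0,0],[54,0,0,0,0,0,0],[61,0,0,0,0,0,0],[68,0,0,0,0,0,0],[75,0,0,0,0,0,0],[82,0,0,0,0,0,0],[89,0,0,0,0,0,0],[96,0,0,0,0,0,0],[102,0,0,0,0,0,0],[107,0,0,0,0,0,0],[111,0,0,0,0,0,0],[114,0,0,0,0,0,0],[115,0,0,0,0,0,0]]]' 
python3 - <<'E'
from col import *
R=tilt(0); plan((rd(-58,0,50),R))
d=np.median([grab_frame("scene")[1] for i in range(2)],0); Q=(cloud("scene",d)-O)@np.array([ex,ey,uz]).T*1000
m=(d>0)&(abs(Q[...,0]+20)<50)&(abs(Q[...,1])<30)&(Q[...,2]>50)&(Q[...,2]<120)
from scipy.optimize import least_squares
P=Q[m]
for z0,z1,r in ((50,70,22),(75,100,22),(112,126,15)):
    p=P[(P[:,2]>z0)&(P[:,2]<z1)&(P[:,1]<0)][:,:2]; print(len(p),p.mean(0),least_squares(lambda c:np.hypot(*(p-c).T)-r,[-20,0],loss="soft_l1",f_scale=2).x.round(1))
E
```

```text
t: 22.25
eef_pos: [0.5301, 0.0527, 0.0496]
ee_rot: [-3.14, -0.001, -0.182]
force: [-0.8, -0.4, -0.4]
width: 0.0009
gripper_force: 0.6
t 22.25 tcp rd [-109.7    0.2   49.6] F [-0.8 -0.4 -0.4] w 0.001
[51.7  0.2 -0.3] [-0.002 -0.001 -0.   ]
70 [-25.27778779 -19.69706495] [-19.8  -3.3]
95 [-24.38856519 -18.12187405] [-19.8  -1.9]
17 [-22.21773827 -14.00951374] [-19.5  -3.4]
```

```bash
python3 -m jog '[[[4,0,0,0,0,0,0],[9,0,0,0,0,0,0],[14,0,0,0,0,0,0],[19,0,0,0,0,0,0],[24,0,0,0,0,0,0],[29,0,0,0,0,0,0],[34,0,0,0,0,0,0],[39,0,0,0,0,0,0],[43,0,0,0,0,0,0],[47,0,0,0,0,0,0],[50,0,0,0,0,0,0],[52,0,0,0,0,0,0],[52,0,0,0,0,0,0]]]'|sed -n 1,4p
python3 -m jog '[[[2,0,0,0,0,0,0],[2,0,0,0,0,0,0]]]'|sed -n 2,4p
python3 -m jog '[[[2,0,0,0,0,0,0],[2,0,0,0,0,0,0]]]'|sed -n 2,4p
```

```text
t: 23.98
eef_pos: [0.5785, 0.0432, 0.0492]
ee_rot: [-3.141, 0.003, -0.183]
force: [-10.7, 5.3, 7.0]
eef_pos: [0.5784, 0.043, 0.0489]
ee_rot: [3.141, 0.006, -0.183]
force: [-18.0, 9.6, 11.2]
eef_pos: [0.5784, 0.0427, 0.0487]
ee_rot: [3.141, 0.01, -0.183]
force: [-25.2, 11.6, 15.7]
```

```bash
python3 - <<'E'
from col import *
plan(); print(arm.get_state()["moment"])
F=[grab_frame("scene") for i in range(2)]; d=np.median([f[1] for f in F],0); Q=(cloud("scene",d)-O)@np.array([ex,ey,uz]).T*1000
m=(d>0)&(abs(Q[...,0]-30)<50)&(abs(Q[...,1])<30)&(Q[...,2]>50)&(Q[...,2]<120)
from scipy.optimize import least_squares
P=Q[m]
for z0,z1,r in ((50,70,22),(75,100,22),(112,126,15)):
    p=P[(P[:,2]>z0)&(P[:,2]<z1)&(P[:,1]<0)][:,:2]; print(len(p),p.mean(0),least_squares(lambda c:np.hypot(*(p-c).T)-r,[30,0],loss="soft_l1",f_scale=2).x.round(1))
cv2.imwrite("pics/s7.png",cv2.resize(F[0][0][110:240,200:330],None,fx=4.5,fy=4.5,interpolation=cv2.INTER_CUBIC))
E
```

```text
t 24.48 tcp rd [-60.3  -0.8  48.7] F [-25.2  11.6  15.7] w 0.0
[4.340775   8.87636969 0.139022  ]
64 [ 24.4098605  -19.92105184] [29.7 -3.5]
95 [ 25.89576266 -18.72222518] [30.2 -2.3]
18 [ 26.25251311 -14.39128676] [29. -2.]
```

View pics/s7.png

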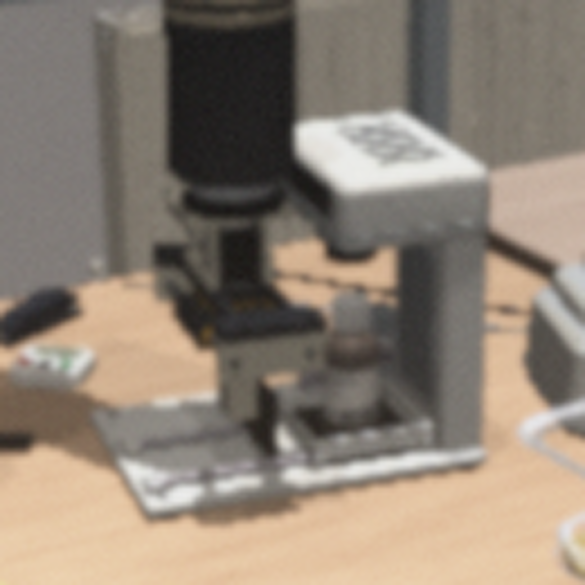

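```bash
python3 -m jog '[[[-10,0,0,0,0,0,0],[-40,0,0,0,0,0,0],[-80,0,-10,0,0,0,0],[-120,0,-60,0,0,0,0],[-140,0,-120,0,0,0,0],[-140,0,-150,0,0,0,0],[-140,0,-150,0,0,0,0]]]'|sed -n 1,4p
python3 - <<'E'
from col import *
im,d=grab_frame("top"); P=cloud("top",d); old=cv2.imread("pics/top0.png")
def pull(im,x0,x1):
    g=im.max(2); m=np.zeros(g.shape,np.uint8)
    for v in range(150,230):
        for u in range(190,235):
            if g[v,u]<50:
                w=(atz("top",u,v,.076)-O); X=w@ex*1000; Y=w@ey*1000
                if x0<X<x1 and abs(Y)<45: m[v,u]=1
    n,l,s,c=cv2.connectedComponentsWithStats(m)
    for k in range(1,n):
        if s[k,4]>20:
            W=np.array([atz("top",u,v,.076)-O for v,u in np.argwhere(l==k)])@np.array([ex,ey]).T*1000
            print(s[k],W.mean(0).round(1),W.min(0).round(),W.max(0).round())
pull(old,-215,-160); print("-"); pull(im,-80,-5)
d=np.median([grab_frame("scene")[1] for i in range(2)],0); Q=(cloud("scene",d)-O)@np.array([ex,ey,uz]).T*1000
d0=np.load("scene0.npy"); Q0=(cloud("scene",d0)-O)@np.array([ex,ey,uz]).T*1000
for q,dd,c in ((Q0,d0,-185),(Q,d,-45)):
    m=(dd>0)&(abs(q[...,0]-c)<25)&(abs(q[...,1])<38)&(q[...,2]>45)&(q[...,2]<74); print(m.sum(),np.percentile(q[m],[5,50,95],axis=0).round(1))
m=(d>0)&(abs(Q[...,0]-26)<12)&(Q[...,1]>46)&(Q[...,1]<60)&(Q[...,2]>25)&(Q[...,2]<90); print("roller area",np.percentile(Q[m],[5,50,95],axis=0).round())
cv2.imwrite("pics/s8.png",cv2.resize(grab_frame("scene")[0][110:240,200:330],None,fx=4.5,fy=4.5,interpolation=cv2.INTER_CUBIC))
E
```

```text
t: 25.45
eef_pos: [0.4489, 0.0686, 0.2029]
ee_rot: [-3.136, -0.007, -0.181]
force: [-0.3, -0.3, -0.8]
[198 216  20   6  70] [-185.4   -1.8] [-192.  -35.] [-179.   32.]
-
[207 167  22   6  73] [-11.1  -5.3] [-17. -43.] [-5. 31.]
[205 177  20   7  87] [-48.6  -2. ] [-57. -37.] [-40.  32.]
67 [[-190.5  -36.4   47.3]
 [-187.7  -19.1   64.6]
 [-180.7   20.6   73.3]]
81 [[-51.4 -35.   48.1]
 [-49.3 -20.1  62.2]
 [-40.3  24.8  73.7]]
roller area [[16. 47. 38.]
 [20. 49. 46.]
 [26. 57. 49.]]
```

View pics/s8.png

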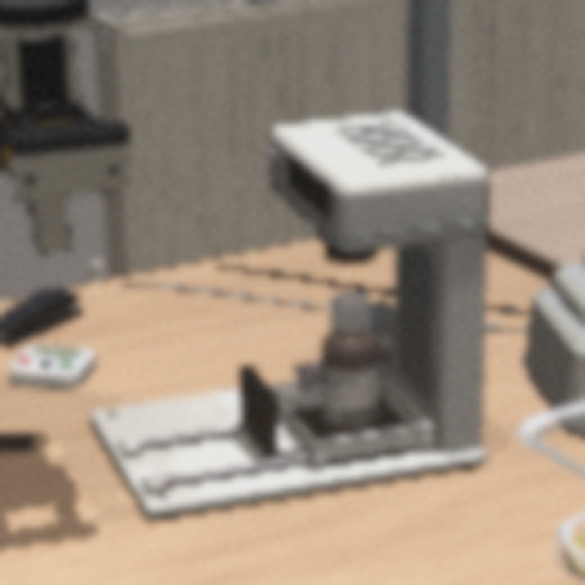

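```bash
python3 - <<'E'
from col import *
for T in (10,15,20,25):
  for dy in (0,-.3):
    for x in (-100,-56):
        q,e=ik(rd(x,-2,50),tilt(T,YAW+dy),[.4,.3,-.5,.3,-.6,.8]); print(T,dy,x,q.round(2),round(e,4))
R=tilt(15); plan((rd(-100,-2,60),R))
E
```

```text
10 0 -100 [ 0.53  0.24 -0.74  0.26 -0.46  0.64] 0.0
10 0 -56 [ 0.47  0.3  -0.64  0.22 -0.5   0.73] 0.0
10 -0.3 -100 [ 0.55  0.26 -0.75  0.32 -0.5   0.27] 0.0
10 -0.3 -56 [ 0.49  0.31 -0.65  0.29 -0.53  0.36] 0.0
15 0 -100 [ 0.5   0.2  -0.93  0.63 -0.28  0.3 ] 0.0
15 0 -56 [ 0.47  0.27 -0.81  0.52 -0.32  0.44] 0.0
15 -0.3 -100 [ 0.54  0.22 -0.91  0.65 -0.37 -0.06] 0.0
15 -0.3 -56 [ 0.49  0.28 -0.81  0.59 -0.39  0.06] 0.0
20 0 -100 [ 0.41  0.18 -1.02  0.98 -0.21  0.03] 0.0131
20 0 -56 [ 0.14  0.23 -1.02  1.56 -0.11 -0.3 ] 0.0023
20 -0.3 -100 [ 0.46  0.2  -1.02  1.07 -0.31 -0.39] 0.0047
20 -0.3 -56 [ 0.36  0.25 -0.97  1.18 -0.28 -0.41] 0.0
25 0 -100 [ 0.41  0.17 -1.02  1.04 -0.22 -0.02] 0.0331
25 0 -56 [ 0.13  0.22 -1.02  1.67 -0.13 -0.39] 0.0195
25 -0.3 -100 [ 0.47  0.21 -1.02  1.15 -0.36 -0.48] 0.0179
25 -0.3 -56 [ 0.24  0.25 -1.02  1.61 -0.28 -0.72] 0.0051
t 25.65 tcp rd [-194.3   -0.5  198.5] F [ 0.3  1.  -1.1] w 0.0
[ 94.4   1.5 138.5] [-0.     0.262 -0.   ]
```

The picture shows the bottle upright on the pushed-in tray, with the pull plate at (258,410). The tray has moved about 139–140 mm, and the wrist may have touched the head. I'll push again with the tool leaned back to be sure it reaches the stop.

```bash
python3 -m jog '[[[20,1,10,0,0.07,0,0],[50,1,40,0,0.14,0,0],[80,1,80,0,0.21,0,0],[94,1,115,0,0.21,0,0],[94,1,140,0,0.21,0,0],[94,1,145,0,0.21,0,0],[94,1,145,0,0.21,0,0]]]'|sed -n 1,4p
python3 - <<'E'
from col import *
R=tilt(12); plan((rd(-80,-2,52),R),(rd(-64,-2,52),R),(rd(-60,-2,52),R),(rd(-54,-2,52),R)); print(np.round(arm.get_state()["q"],2))
E
```

```text
t: 26.52
eef_pos: [0.5393, 0.0495, 0.0542]
ee_rot: [-3.141, -0.21, -0.182]
force: [-0.1, -0.0, 0.3]
t 26.52 tcp rd [-100.1   -1.2   54.2] F [-0.1 -0.   0.3] w 0.0
[19.2  0.8  6.3] [-0.    -0.001 -0.   ]
[34.8  0.8  9.7] [-0.    -0.001 -0.   ]
[38.7  0.8 10.5] [-0.    -0.001 -0.   ]
[44.6  0.8 11.8] [-0.    -0.001 -0.   ]
[ 0.53  0.22 -0.8   0.35 -0.41  0.54]
```

```bash
python3 -m jog '[[[10,1,3,0,0,0,0],[19,1,6,0,0,0,0],[27,1,8,0,0,0,0],[33,1,9,0,0,0,0],[37,1,10,0,0,0,0],[37,1,10,0,0,0,0],[37,1,10,0,0,0,0]]]'|sed -n 1,4p
for i in 1 2; do python3 -m jog '[[[2,0,0.4,0,0,0,0],[2,0,0.4,0,0,0,0],[2,0,0.4,0,0,0,0]]]'|sed -n 2,4p; done
```

```text
t: 27.4
eef_pos: [0.5767, 0.0418, 0.0525]
ee_rot: [-3.14, -0.211, -0.182]
force: [-0.1, -0.3, 0.4]
eef_pos: [0.5789, 0.0415, 0.0526]
ee_rot: [-3.14, -0.211, -0.182]
force: [-0.7, 0.3, 0.3]
eef_pos: [0.5797, 0.041, 0.0523]
ee_rot: [-3.141, -0.209, -0.182]
force: [-8.6, 3.3, 5.3]
```

```bash
for i in 1 2; do python3 -m jog '[[[1.5,0,0.3,0,0,0,0],[1.5,0,0.3,0,0,0,0],[1.5,0,0.3,0,0,0,0]]]'|sed -n 2,4p; done
python3 - <<'E'
from col import *
plan(); print(arm.get_state()["moment"])
E
```

```text
eef_pos: [0.5798, 0.0408, 0.0522]
ee_rot: [3.141, -0.208, -0.182]
force: [-18.1, 9.9, 12.7]
eef_pos: [0.5799, 0.0406, 0.052]
ee_rot: [3.141, -0.207, -0.182]
force: [-28.8, 16.4, 19.5]
t 28.9 tcp rd [-58.5  -2.7  52. ] F [-28.8  16.4  19.5] w 0.0
[5.61001191 9.48780706 0.90900833]
```

With the wrist clear of the head, the push ends hard at the same place, so the tray is on its stop. I'll retreat, check once more and hand in.

```bash
python3 -m jog '[[[-8,0,-1,0,0,0,0],[-30,0,-5,0,0,0,0],[-70,0,-15,0,0,0,0],[-110,0,-50,0,0,0,0],[-120,0,-90,0,0,0,0],[-120,0,-90,0,0,0,0],[-120,0,-90,0,0,0,0],[-120,0,-90,0,0,0,0]]]'|sed -n 1,4p
python3 - <<'E'
from col import *
from scipy.optimize import least_squares
d=np.median([grab_frame("scene")[1] for i in range(3)],0); Q=(cloud("scene",d)-O)@np.array([ex,ey,uz]).T*1000
m=(d>0)&(abs(Q[...,0]+45)<25)&(abs(Q[...,1])<38)&(Q[...,2]>45)&(Q[...,2]<74); print(np.percentile(Q[m],[5,50,95],axis=0).round(1))
m=(d>0)&(abs(Q[...,0]-30)<50)&(abs(Q[...,1])<30)&(Q[...,2]>50)&(Q[...,2]<128); P=Q[m]
for z0,z1,r in ((50,70,22),(75,100,22),(112,126,15)):
    p=P[(P[:,2]>z0)&(P[:,2]<z1)&(P[:,1]<0)][:,:2]; print(len(p),least_squares(lambda c:np.hypot(*(p-c).T)-r,[30,0],loss="soft_l1",f_scale=2).x.round(1))
E
```

```text
t: 29.9
eef_pos: [0.4498, 0.0647, 0.1147]
ee_rot: [3.142, -0.21, -0.183]
force: [-0.1, 0.2, 0.1]
[[-51.1 -34.1  46.9]
 [-49.4 -19.4  62.3]
 [-40.4  25.3  73.4]]
64 [29.6 -3.4]
94 [30.2 -2.5]
29 [29.8 -3. ]
```

```bash
python3 -c "
from station import arm
print(arm.job_done())"
```

```text
the job is handed in; nothing more can be done
None
```

Job handed in at about 30 s of 61 s: the roller arm was pressed about 20 mm (past its click) and sprang back, the bottle stands upright and released on the tray, and the tray is pushed hard onto its stop; cameras showed about 140 mm of travel against the nominal 145 mm, and the verdict was not shown.

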